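# Click the swivel stand round and hang the clock

## Robot

A 6-joint arm with a two-finger parallel gripper is mounted at the origin on the work surface. World frame = base frame: x ahead of the robot, y to its left, z up, the work surface at z = 0. Lengths are in mm, angles in rad, forces in N, time in s.
With the tool pointing down it reaches from about 375 to 925 mm from the base axis. Payload 5.7 kg.
Tool frame: the origin (TCP) lies midway between the tips of the shut fingers; the grasp point (between the pads) lies 19 mm behind it; z points along the fingers, y is the line along which they close (so a half turn about z gives the same grasp; the last joint's range is limited). The gripper opens to 88 mm and grips with 3 to 60 N. Pads are 20 mm wide; open, the fingers measure 115 mm over their backs; the gripper's body (75 mm by 178 mm) begins 61 mm behind the grasp point.
Start: joints at [-1.436, 0.359, 1.51, -0, 1.272, -0.115], TCP at [148.312, -581.348, 222.623] pointing down, gripper open.
Joint ranges: [-2.97, 2.97], [-1.01, 2.36], [0.21, 2.38], [-0.96, 4.11], [0.2, 2.71], [-2.98, 2.98]. Speed limits (rad/s): [2.39, 2.39, 3.14, 3.14, 3.14, 3.14].

## Interface

Orientations are given as a rotation vector (axis times angle).
In Python, from plant import arm gives the robot as it stands. The module is installed in compiled form; this text tells all that it offers.
- The arm moves only by the tool servo_tool, never from a script. Its argument "motion" is a list of rows, each a list of 3 entries, a list of its own where there are three numbers: the shift along the tool's x, y, z in mm, then the turn, a rotation vector about the tool's x, y, z in rad, then the closure, from 0 (fully open) to 1 (shut). In form: [[[x, y, z], [wx, wy, wz], gripper], ...]. A call has 1 to 10 rows; each row is the pose to reach, as a shift and turn from the pose commanded when the call began, along the tool's axes at that moment; what a row does not reach only later rows make up. A row lasts 1/12 s, in which the tool goes at most 41.7 mm and 7.16 degrees, less where a joint would pass 70% of its speed; a pose out of reach is approached as far as the arm can. A call with a gripper value outside its range is refused whole. The fingers move at their own pace and stop on an object; "force" is the grip in N (left out, the last holds). Time passes only in rows, so rows that repeat a pose let the fingers close. It gives the time, the measured TCP pose, the force, the opening and the grip force at its end, in the units of the state.
- arm.state(): the state, without advancing time (a new reading comes with each control period).
- arm.grab_frame(name): name is "scene" or "top" or "wrist"; returns (picture, depth): 384x512x3 uint8, red, green, blue; 384x512 float32, mm along the optical axis (not along the pixel's ray), 0 where there is no reading.
- arm.camera_info(name): a dict with "intrinsics" (3x3 intrinsics, pixels), "origin" and "orientation" of the camera in the world. Camera axes: x right, y down, z forward; pixel columns grow to the right and rows downward; lengths in mm; the calibration is good to about 2 mm. A picture is of the moment at which its call begins: read the wrist's pose just before it. camera_info takes no time and is no camera call; for the wrist camera it gives the pose at the moment of the call.
- arm.job_done(): hands the job in; it is judged then, once.
The state is a dict: "t": time; "qpos": joint angles; "joint_vel": joint speeds; "tau": joint torques, N m; "tcp_pos": TCP position; "tcp_rot": TCP orientation; "force": force on the tool from outside, world axes, zero at the start; "torque": the same for the moment, N m; "finger_gap": finger opening in mm; "grasp_force": force on a finger pad.
Only numpy, scipy, OpenCV 4.12 (cv2) and the standard library are available. Lean on these libraries where they do the work, as an engineer would, in place of code of your own. Each camera call takes 0.05 s, during which the arm holds its last target. There are 200 camera calls.

## Task

Turn the swivel display stand (it has an upright wooden peg to turn it by) clockwise (seen from above) to its end stop, then counter-clockwise exactly four clicks, not on towards the fifth. Then stand the clock that lies on its back upright on its foot on the counter, and let go of it. Take it up again (the tab on top is for that), slide its open hook sideways onto the middle of the stand's brass arm and leave it hanging still, dial facing outward from the mast, the stand still on click four, the other counter things left where they are.

Things in the scene. Friction and masses are not known exactly. Their poses are not given: they have to be found in the camera images.
- stand: Fixed round dark steel base, 240 mm across, 36 high; origin at its underside's centre, on the turning axis, z up. On it a dark wooden turntable 260 mm across, top 50 mm above the counter, with a central brass mast (16 mm) and one level brass arm, centre line 190 mm above the counter, nothing higher. On the fourth click the arm points along this body's +x. It stands at right, yaw within 0.3 rad.
- turntable (a joint): Turntable angle, rad, growing counter-clockwise from above. 0 = click 0, at the end stop (hard stop at -0.04). Clicks every 30 deg (0.5236): the fourth is 2.094, a fifth 2.618. Each click is a sprung notch: about 0.6 N m (5 N at the peg) to leave it, less past half way; let go between clicks it springs to the nearer. It starts on or near click 1 or 2.
- peg_top (a point): Top centre of the turning peg: upright round pale-wood peg, 22 mm thick, 50 to 105 mm above the counter, on the turntable 115 mm from its axis, opposite the arm. x points from the peg to the mast, z up. Fingers can swivel about it while turning.
- rod_mid (a point): Point on the centre line of the brass arm (round, 12 mm thick, 190 mm above the counter), 85 mm out from the mast axis: the place for the clock. x runs outward along the arm, y horizontally across, z up. Turns with the turntable.
- rod_tip (a point): Outer end of the brass arm's 18 mm end ball, 146 mm out from the mast axis. Same axes as rod_mid.
- clock: Small clock, 0.2 to 0.45 kg: dark wooden case 60 mm wide (y), 40 deep (x), 70 tall (z), white dial on its -x face, origin at the centre of its flat foot, z to its top. On the case a brass open hook, then a flat tab; 154 mm overall. Starts lying on its back, dial up (x down, z level, roughly away from the robot), origin 20 mm above the counter.
- hook_eye (a point): Centre of the clock's hook, 94 mm above the foot, clock's axes. The hook is a C of brass strap in the y-z plane: inner radius 14 mm, strap 6 mm thick, 20 mm wide (x). Its opening faces the clock's +y, about 20 mm high, level with the eye: a rod along x enters from +y. Hung, the hook's inner top rests on the arm, eye 8 mm below the arm's centre line.
- tab_top (a point): Centre of the upper end of the grip tab on top of the hook, 154 mm above the foot, clock's axes. The tab is a flat brass plate 10 mm thick (along x), 26 mm wide (along y), reaching from 114 to 154 mm above the foot.
- ink_bottle: Ink bottle, 52 mm across, 65 mm high, origin under its centre; to be left alone.
- tumbler: Glass tumbler, 66 mm across, 85 mm high, origin under its centre; to be left alone.
- notebooks: Two stacked notebooks, 120 x 170 mm, 34 mm high, origin under the centre; to be left alone.
- pen_tray: Wooden pen tray with two pens, 180 x 70 mm, 22 mm high, origin under its centre; to be left alone.
Things that resemble listed ones, but are neither listed nor needed, are in the scene too. What is shaped like the clock but purple or turquoise is not meant.

How it is judged (in metres and radians):
On the way, in this order (a step that is already met when the one before it is completed fails the run):
1. the turntable is back at its end stop (click 0) (value of joint turntable below 0.1 rad), for 0.1 s.
2. the turntable is on its fourth click (value of joint turntable between 1.9944 and 2.1944 rad), for 0.2 s.
3. the clock stands upright on its foot on the counter, let go (angle between clock's own z axis and vertical below 0.06 rad and height (world z) of clock below 0.005 m and height (world z) of hook_eye above 0.08 m and contact force between the fingers and clock below 0.1 N and linear speed of clock below 0.02 m/s and horizontal distance between clock and stand above 0.13 m), for 0.2 s.
At the end, for the whole second after the job is handed in: Turntable on its fourth click (2.094 +-0.10 rad); clock let go and still, hanging by its hook on the arm: eye within 35 mm of rod_mid along the arm, 11 mm sideways, 3 to 12.5 mm below it; within 0.2 rad of upright, dial outward; the other four things within 30 mm of their starts (all of step 2 and x of hook_eye in the frame of rod_mid between -0.035 and 0.035 m and y of hook_eye in the frame of rod_mid between -0.011 and 0.011 m and z of hook_eye in the frame of rod_mid between -0.0125 and -0.003 m and x of rod_tip in the frame of clock below 0 m and angle between clock's own z axis and vertical below 0.2 rad and linear speed of clock below 0.04 m/s and velocity of joint turntable between -0.05 and 0.05 rad/s and contact force between the fingers and clock below 0.1 N and distance of each of ink_bottle, tumbler, notebooks, pen_tray from where it was at the start of the episode below 0.03 m); the robot touches nothing.
It fails at once if the turntable is turned on towards the fifth click (more than half a click past the fourth) (value of joint turntable above 2.35619 rad).
It fails at once if the ink bottle moved by more than 30 mm (distance of ink_bottle from where it was at the start of the episode above 0.03 m).
It fails at once if the glass tumbler moved by more than 30 mm (distance of tumbler from where it was at the start of the episode above 0.03 m).
It fails at once if the notebooks moved by more than 30 mm (distance of notebooks from where it was at the start of the episode above 0.03 m).
It fails at once if the pen tray moved by more than 30 mm (distance of pen_tray from where it was at the start of the episode above 0.03 m).
It also fails if it takes over 72 s, if anything falls off the work surface, if the arm or the gripper's body presses on something with over 40 N, if the wrist force passes 120 N, or if a joint passes its speed limit or range.

## Working session

There is one attempt and no reset: what is moved stays moved. The work goes in short steps, Python scripts to look and compute and a tool call to move; the robot and the scene stay as the last step left them, time stands still between calls to the robot, and variables do not carry over. Pictures are saved under pics/ and viewed, at most 10 in all, crops included, and the job is handed in when it is done.

Besides the shell and the picture viewer there is one more tool, called as name(argument=value, ...), one argument or row to a line, values as JSON. servo_tool: Moves the arm, as the interface text tells. Its arguments: {"type":"object","properties":{"motion":{"type":"array","items":{"type":"array"}},"force":{"type":"number"}},"required":["motion"]}

```bash
mkdir -p pics
cat > h.py <<'E'
import numpy as np, cv2
from plant import arm
from scipy.spatial.transform import Rotation as R
def grab(n):
    ci=arm.camera_info(n); p,d=arm.grab_frame(n); return p,d,ci
def rot(ci):
    o=np.array(ci["orientation"],float)
    return o if o.shape==(3,3) else R.from_rotvec(o).as_matrix()
def cloud(d,ci):
    K=np.array(ci["intrinsics"]); v,u=np.indices(d.shape)
    c=np.stack([(u-K[0,2])/K[0,0]*d,(v-K[1,2])/K[1,1]*d,d],-1)
    return c@rot(ci).T+np.array(ci["origin"])
def tcp():
    s=arm.state(); return np.array(s["tcp_pos"]),R.from_rotvec(s["tcp_rot"]).as_matrix(),s
E
python3 - <<'E'
from h import *
for n in("top","scene"):
    p,d,ci=grab(n); print(n,ci); cv2.imwrite(f"pics/{n}0.png",p[:,:,::-1]); np.savez(f"{n}0.npz",p=p,d=d,P=cloud(d,ci))
print(tcp())
E
```

```text
top {'intrinsics': array([[405.83343725,   0.        , 253.78300652],
       [  0.        , 405.83343725, 193.56986855],
       [  0.        ,   0.        ,   1.        ]]), 'origin': array([ 244.36869018,   24.11798123, 1647.79416025]), 'orientation': array([-2.15704138,  2.09830511, -0.18546774])}
scene {'intrinsics': array([[412.14836941,   0.        , 248.64597588],
       [  0.        , 412.14836941, 198.5703317 ],
       [  0.        ,   0.        ,   1.        ]]), 'origin': array([1480.66059201, -676.65423585,  986.63017768]), 'orientation': array([-1.97774481, -1.02531756,  0.51450899])}
(array([ 148.22940908, -580.76842496,  221.91649797]), array([[ 9.68957804e-01,  2.47226030e-01, -2.52686832e-04],
       [ 2.47226114e-01, -9.68956505e-01,  1.59370645e-03],
       [ 1.49163169e-04, -1.60670508e-03, -9.99998698e-01]]), {'t': 0.1, 'qpos': array([-1.43608389e+00,  3.59403923e-01,  1.51130961e+00, -3.80338837e-05,
        1.27249232e+00, -1.15092929e-01]), 'joint_vel': array([-1.25365907e-03,  8.66605093e-04, -2.26567097e-03, -3.40951062e-04,
        1.59777397e-05, -9.04644256e-05]), 'tau': array([ 6.21168656e-04, -5.16355848e+01, -2.71406722e+01,  6.76884223e-02,
        2.76649481e-02, -2.87501325e-05]), 'tcp_pos': array([ 148.22940908, -580.76842496,  221.91649797]), 'tcp_rot': array([-3.11551660e+00, -3.91190426e-01,  8.19037110e-05]), 'force': array([ 0.22879742, -0.03795278, -0.07200054]), 'torque': array([-0.03416507, -0.00069436,  0.0261143 ]), 'grasp_force': 0.0, 'finger_gap': 88.06505136036829})
```

View pics/top0.png

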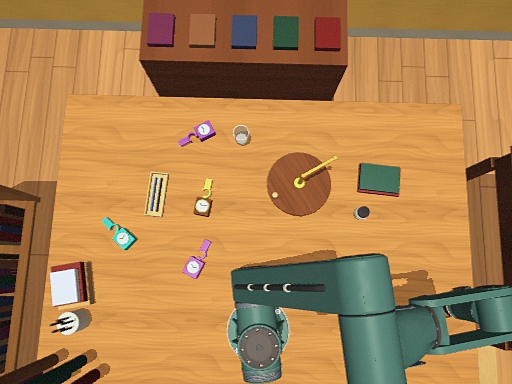

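View pics/scene0.png

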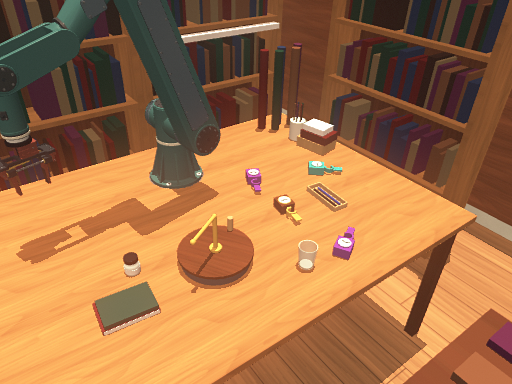

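The top view shows the stand at (299,184) with its arm tip at (337,157) and peg at (275,195). The brown clock is at (203,205), with its tab at (208,182) pointing away from the robot. The scene view agrees. Next I measure these.

```bash
python3 - <<'E'
from h import *
z=np.load("top0.npz");p,P=z["p"].astype(int),z["P"]; hsv=cv2.cvtColor(z["p"],cv2.COLOR_RGB2HSV)
v,u=np.indices(p.shape[:2])
def rep(n,m):
    q=P[m]; print(n,m.sum(),q.mean(0).round(1),"med",np.median(q,0).round(1)); return q
box=lambda a,b,c,d:(u>=a)&(u<=b)&(v>=c)&(v<=d)
t=rep("table",box(262,336,148,220)&(P[...,2]>44)&(P[...,2]<56))
c,r=cv2.minEnclosingCircle(t[:,:2].astype(np.float32)); print("circle",c,r)
rep("peg",box(268,282,188,202)&(P[...,2]>90)&(P[...,2]<115))
a=rep("arm",box(300,345,150,188)&(P[...,2]>175)&(P[...,2]<205))
l=cv2.fitLine(a[:,:2].astype(np.float32),cv2.DIST_L2,0,.01,.01).ravel();print("line",l,np.degrees(np.arctan2(l[1],l[0]))); 
s=a[:,:2]@l[:2]; print(a[s.argmax()],a[s.argmin()])
b=box(190,218,172,220)
case=rep("case",b&(P[...,2]>30)&(P[...,2]<50)); print(cv2.minAreaRect(case[:,:2].astype(np.float32)))
y=b&(hsv[...,0]>22)&(hsv[...,0]<34)&(hsv[...,1]>150)
br=rep("brass",y&(P[...,2]>12)); print(cv2.minAreaRect(br[:,:2].astype(np.float32)))
d=rep("dial",b&(hsv[...,1]<60)&(hsv[...,2]>150))
for n,bb in dict(tumbler=(232,250,124,146),tray=(142,170,170,218),ink=(353,370,204,221),books=(356,402,160,198),purple=(182,214,238,280),purple2=(176,218,118,148)).items():
    m=box(*bb)&(P[...,2]>10); q=P[m]; print(n,q.min(0).round(),q.max(0).round())
E
python3 - <<'E'
import cv2
im=cv2.imread("pics/top0.png")[165:225,180:345]
cv2.imwrite("pics/crop1.png",cv2.resize(im,None,fx=4.8,fy=4.8,interpolation=cv2.INTER_CUBIC))
E
```

```text
table 2631 [ 575.6 -144.9   49.9] med [ 574.3 -143.    50. ]
circle (577.9625854492188, -145.33810424804688) 129.9151153564453
peg 27 [518.3 -46.5 103.9] med [518.1 -46.2 103. ]
arm 142 [ 612.2 -203.4  194.7] med [ 612.3 -202.   195.1]
line [ 5.1931101e-01 -8.5458529e-01  6.1215369e+02 -2.0338513e+02] -58.713955
[ 651.61806929 -267.48558396  199.41725263] [ 572.05296106 -140.71422784  185.08737538]
case 282 [480.8 237.8  40.8] med [478.2 237.1  41.4]
((512.3162231445312, 231.3855438232422), (60.35361862182617, 146.13970947265625), 77.16644287109375)
brass 29 [520.8 232.7  33. ] med [515.4 227.9  37.1]
((519.3822631835938, 223.29684448242188), (52.773643493652344, 138.20895385742188), 71.46575164794922)
dial 109 [476.  238.7  43.5] med [474.8 238.6  43.6]
tumbler [244.  24.  10.] [ 805.  123. 1648.]
tray [244.  24.  10.] [ 613.  474. 1648.]
ink [ 244. -424.   13.] [ 489.   24. 1648.]
books [ 244. -568.   10.] [ 678.   24. 1648.]
purple [192.  24.  10.] [ 345.  304. 1648.]
purple2 [244.  24.  10.] [ 836.  355. 1648.]
```

View pics/crop1.png

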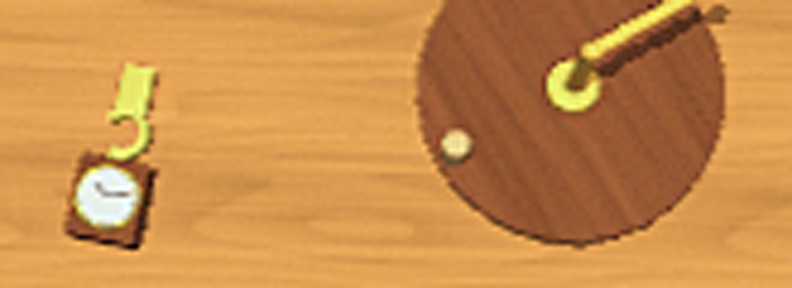

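The crop shows the peg at (456,144), the mast at (573,85) and the clock's hook opening facing left (+y). Stand centre is (578,-145) and the arm angle is -58.7°, so it is on click 2 with a yaw of about 1°. I'll go above the peg.

servo_tool(
  motion=[
    [[0, 0, -40], [0, 0, -0.1], 0.3],
    [[490, -426, -60], [0, 0, -1.95], 0.3],
    [[490, -426, -60], [0, 0, -1.95], 0.3],
    [[490, -426, -60], [0, 0, -1.95], 0.3],
    [[490, -426, -60], [0, 0, -1.95], 0.3],
    [[490, -426, -60], [0, 0, -1.95], 0.3],
    [[490, -426, -60], [0, 0, -1.95], 0.3],
    [[490, -426, -60], [0, 0, -1.95], 0.3],
    [[490, -426, -60], [0, 0, -1.95], 0.3],
    [[490, -426, -60], [0, 0, -1.95], 0.3],
  ],
)

```text
t: 0.93
tcp_pos: [362.1, -271.1, 274.1]
tcp_rot: [-2.319, -2.119, -0.0]
force: [0.7, -0.8, 0.8]
finger_gap: 61.5
grasp_force: 0.0
```

```bash
cat >> h.py <<'E'
def down(yang,tilt=0):
    "tool pointing down, y axis at world angle yang (deg)"
    a=np.radians(yang); y=np.array([np.cos(a),np.sin(a),0]); z=np.array([0,0,-1.]); x=np.cross(y,z)
    return np.stack([x,y,z],1)@R.from_rotvec([0,np.radians(tilt),0]).as_matrix()
def go(pos,Rt=None):
    p,M,s=tcp(); Rt=M if Rt is None else Rt
    print("now",p.round(1),"yang",np.degrees(np.arctan2(M[1,1],M[0,1])).round(1),"shift",(M.T@(np.array(pos)-p)).round(1),"turn",R.from_matrix(M.T@Rt).as_rotvec().round(3),"q",s["qpos"].round(2),"F",s["force"].round(1),"gap",round(s["finger_gap"],1),round(s["grasp_force"],1),"t",round(s["t"],2))
E
python3 -c "
from h import *
go([518,-47,250],down(36))"
```

```text
now [ 362.1 -271.1  274.1] yang -5.2 shift [237.3 135.1  24.2] turn [-0.    -0.    -0.719] q [-0.8   0.09  1.74  0.    1.31 -0.71] F [ 0.7 -0.8  0.8] gap 61.5 0.0 t 0.93
```

servo_tool(
  motion=[
    [[237, 135, 24], [0, 0, -0.72], 0.3],
    [[237, 135, 24], [0, 0, -0.72], 0.3],
    [[237, 135, 24], [0, 0, -0.72], 0.3],
    [[237, 135, 24], [0, 0, -0.72], 0.3],
    [[237, 135, 24], [0, 0, -0.72], 0.3],
    [[237, 135, 24], [0, 0, -0.72], 0.3],
    [[237, 135, 24], [0, 0, -0.72], 0.3],
    [[237, 135, 60], [0, 0, -0.72], 0.3],
    [[237, 135, 100], [0, 0, -0.72], 0.3],
    [[237, 135, 120], [0, 0, -0.72], 0.3],
  ],
)

```text
t: 1.77
tcp_pos: [516.7, -48.8, 150.6]
tcp_rot: [-1.428, -2.794, 0.002]
force: [-1.6, -0.3, 0.2]
finger_gap: 61.2
grasp_force: 0.0
```

```bash
python3 -c "
from h import *
go([518,-47,75],down(36))"
```

```text
now [516.7 -48.8 150.6] yang 35.9 shift [ 0.4  2.3 75.6] turn [-0.003 -0.003 -0.003] q [-0.23  0.33  1.77  0.    1.05 -0.85] F [-1.6 -0.3  0.2] gap 61.2 0.0 t 1.77
```

servo_tool(
  motion=[
    [[0, 1, 38], [0, 0, 0], 0.3],
    [[0, 1, 75], [0, 0, 0], 0.3],
    [[0, 1, 75], [0, 0, 0], 1],
    [[0, 1, 75], [0, 0, 0], 1],
    [[0, 1, 75], [0, 0, 0], 1],
    [[0, 1, 75], [0, 0, 0], 1],
    [[0, 1, 75], [0, 0, 0], 1],
    [[0, 1, 75], [0, 0, 0], 1],
  ],
  force=15,
)

```text
t: 2.43
tcp_pos: [520.4, -50.3, 81.1]
tcp_rot: [1.43, 2.794, -0.0]
force: [-7.2, -8.8, 7.4]
finger_gap: 25.1
grasp_force: 5.3
```

Run:
```python
from h import *
p,M,s=tcp(); go([518,-47,75],down(36))
c=np.array([578,-145.3]); 
d=p[:2]-c; print(np.hypot(*d),np.degrees(np.arctan2(d[1],d[0])))
# absolute peg angle list (click0 ~61.3, click4 ~181.3), relative shifts in tool frame
th0=np.degrees(np.arctan2(d[1],d[0]))
for th in list(range(int(th0),55,-6)):
    q=c+115*np.array([np.cos(np.radians(th)),np.sin(np.radians(th))])
    print(th,(M.T@np.r_[q-p[:2],0]).round(1))
```

```text
now [520.4 -50.3  81.1] yang 35.8 shift [ 4.  -0.   6.1] turn [ 0.001  0.003 -0.004] q [-0.23  0.42  1.83 -0.    0.88 -0.85] F [-7.2 -8.8  7.4] gap 25.1 5.3 t 2.43
111.14716761186335 121.22152960127876
121 [ 3.8  0.7 -0. ]
115 [ 2.2 12.7  0. ]
109 [-0.7 24.4  0. ]
103 [-4.8 35.7  0.1]
97 [-10.   46.5   0.1]
91 [-16.3  56.8   0.1]
85 [-23.7  66.3   0.1]
79 [-32.   75.    0.2]
73 [-41.2  82.7   0.2]
67 [-51.2  89.5   0.2]
61 [-61.8  95.2   0.3]
```

Run:
```python
from h import *
p,d,ci=grab("wrist"); a=p[:,:,::-1]
p2,_,_=grab("scene"); b=cv2.resize(p2[150:290,150:300,::-1],(411,384),interpolation=cv2.INTER_CUBIC)
cv2.imwrite("pics/w1.png",cv2.resize(np.hstack([a,b]),(800,333)))
go([518,-47,75],down(36))
```

```text
now [519.  -51.1  80.9] yang 35.8 shift [3.9 1.6 5.9] turn [-0.002  0.002 -0.003] q [-0.23  0.42  1.83 -0.    0.89 -0.85] F [-5.8 -6.1  8.7] gap 21.4 15.0 t 2.53
```

View pics/w1.png

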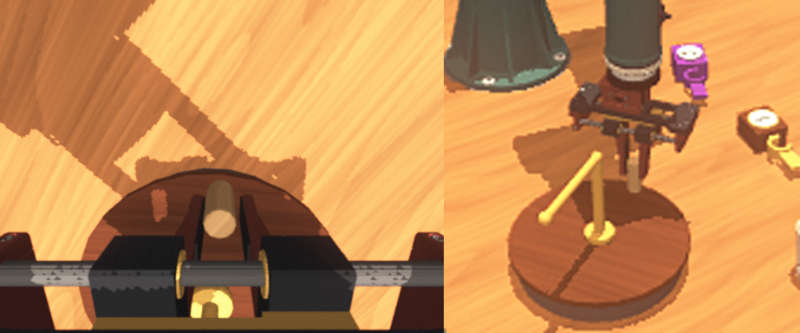

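The wrist view shows the peg between the fingers at (218,205) and the brass mast top close by at (210,303). The scene crop confirms the fingers are on the peg. I'll check what causes the upward force.

Run:
```python
from h import *
p,d,ci=grab("wrist"); P=cloud(d,ci); t,M,s=tcp(); print((M.T@(np.array(ci["origin"])-t)).round(1), (M.T@rot(ci)).round(2))
hsv=cv2.cvtColor(p,cv2.COLOR_RGB2HSV)
k=512/444*1
for n,(u,v) in dict(pegtop=(215,224),mast=(212,298),bar=(215,273),ledge=(212,326),blk=(150,265),blk2=(310,265),fingL=(187,215),fingR=(252,215)).items():
    U,V=int(u*912/800*1.0),int(v*384/333)   # combined width 923->800
    U=int(u*923/800); print(n,P[V,U].round(0),(M.T@(P[V,U]-t)).round(0),p[V,U])
p,d,ci=grab("top"); P=cloud(d,ci);v,u=np.indices(d.shape)
m=(u>268)&(u<282)&(v>188)&(v<202); print(P[m][:,2].max())
print(s["force"],s["torque"])
```

```text
[  83.1    0.7 -162. ] [[-0.   -0.95 -0.3 ]
 [ 1.   -0.    0.  ]
 [-0.   -0.3   0.95]]
pegtop [515. -52. 105.] [  1.  -4. -24.] [220 168 109]
mast [ 571. -139.   62.] [-102.   -9.   19.] [233 176  84]
bar [502. -30. 178.] [ 27.  -2. -97.] [80 75 70]
ledge [506. -37. 190.] [  19.   -2. -109.] [113  82  40]
blk [483. -36. 181.] [  33.  -21. -101.] [21 23 24]
blk2 [521.  -8. 183.] [  34.   26. -102.] [24 22 21]
fingL [507. -87.  50.] [-22. -31.  31.] [79 42 29]
fingR [527. -31. 111.] [ 11.  18. -30.] [67 33 26]
421.785388248147
[-5.09290029 -6.23088756  9.73524108] [-1.09099288  0.89805098  0.02598365]
```

Tool x points away from the mast, so nothing is hitting. The peg is gripped slightly early and the arm is compliant. Turning clockwise to the stop.

servo_tool(
  motion=[
    [[-1.6, 12, -5], [0, 0, 0], 1],
    [[-4.5, 24, -5], [0, 0, 0], 1],
    [[-8.6, 35, -5], [0, 0, 0], 1],
    [[-14, 46, -5], [0, 0, 0], 1],
    [[-20, 56, -5], [0, 0, 0], 1],
    [[-27.5, 66, -5], [0, 0, 0], 1],
    [[-36, 74, -5], [0, 0, 0], 1],
    [[-45, 82, -5], [0, 0, 0], 1],
    [[-55, 89, -5], [0, 0, 0], 1],
    [[-66, 94.5, -5], [0, 0, 0], 1],
  ],
)

```text
t: 3.47
tcp_pos: [632.2, -46.6, 83.3]
tcp_rot: [-1.43, -2.791, 0.001]
force: [-15.6, 7.3, -3.2]
finger_gap: 21.6
grasp_force: 15.0
```

```bash
cat > st.py <<'E'
from h import *
def ang():
    p,d,ci=grab("top"); P=cloud(d,ci); z=P[...,2]; c=np.array([578,-145.3])
    r=np.hypot(*(P[...,:2]-c).transpose(2,0,1)); h=cv2.cvtColor(p,cv2.COLOR_RGB2HSV)
    m=(z>180)&(z<203)&(r>25)&(r<150)&(h[...,0]>18)&(h[...,0]<35)&(h[...,1]>120)
    q=P[m][:,:2]-c; 
    if len(q)>10: a=np.degrees(np.arctan2(*q.sum(0)[::-1])); print("arm ang",a.round(1),m.sum())
    else: print("arm hidden",m.sum())
if __name__=="__main__":
    p,M,s=tcp(); d=p[:2]-np.array([578,-145.3]); print("r",np.hypot(*d),"peg ang",np.degrees(np.arctan2(d[1],d[0])))
    go([0,0,0]); ang()
E
python3 st.py
```

```text
r 112.58895663234658 peg ang 61.21228504364791
now [632.2 -46.6  83.3] yang 35.7 shift [ 406.7 -485.7   86.9] turn [0. 0. 0.] q [-0.18  0.55  1.57  0.    1.03 -0.81] F [-15.6   7.3  -3.2] gap 21.6 15.0 t 3.47
arm ang -119.5 98
```

servo_tool(
  motion=[
    [[-6, 2, 0], [0, 0, 0], 1],
    [[-10, 4, 0], [0, 0, 0], 1],
    [[-10, 4, 0], [0, 0, 0], 1],
    [[-10, 4, 0], [0, 0, 0], 1],
    [[0, 0, 0], [0, 0, 0], 1],
  ],
)

```text
t: 3.93
tcp_pos: [632.5, -47.9, 83.2]
tcp_rot: [-1.43, -2.793, 0.003]
force: [5.0, -6.7, -10.6]
finger_gap: 21.6
grasp_force: 15.0
```

```bash
python3 st.py
python3 - <<'E'
from h import *
M=down(35.8); f=lambda t:np.array([np.cos(np.radians(t)),np.sin(np.radians(t)),0])*115
for a,b in((61,109),(109,157),(157,187)):
    print([(M.T@(f(t)-f(a)))[:2].round(1).tolist() for t in range(a+6,b+1,6)])
E
```

```text
r 111.60079675663788 peg ang 60.752869038222286
now [632.5 -47.9  83.2] yang 35.8 shift [ 408.5 -484.8   85.8] turn [0. 0. 0.] q [-0.18  0.55  1.57 -0.    1.03 -0.81] F [  5.   -6.7 -10.6] gap 21.6 15.0 t 3.93
arm ang -118.9 100
[[10.6, -5.7], [20.6, -12.5], [29.8, -20.2], [38.1, -28.9], [45.5, -38.4], [51.8, -48.7], [57.0, -59.5], [61.1, -70.8]]
[[2.9, -11.7], [4.5, -23.6], [4.9, -35.6], [4.0, -47.7], [1.9, -59.5], [-1.5, -71.1], [-6.0, -82.2], [-11.7, -92.8]]
[[-6.8, -10.0], [-14.5, -19.1], [-23.2, -27.5], [-32.7, -34.9], [-43.0, -41.2]]
```

servo_tool(
  motion=[
    [[10.6, -5.7, 0], [0, 0, 0], 1],
    [[20.6, -12.5, 0], [0, 0, 0], 1],
    [[29.8, -20.2, 0], [0, 0, 0], 1],
    [[38.1, -28.9, 0], [0, 0, 0], 1],
    [[45.5, -38.4, 0], [0, 0, 0], 1],
    [[51.8, -48.7, 0], [0, 0, 0], 1],
    [[57, -59.5, 0], [0, 0, 0], 1],
    [[61.1, -70.8, 0], [0, 0, 0], 1],
  ],
)

```text
t: 4.65
tcp_pos: [549.6, -34.5, 86.1]
tcp_rot: [1.429, 2.784, 0.022]
force: [20.0, 24.8, -18.5]
finger_gap: 55.8
grasp_force: 15.8
```

servo_tool(
  motion=[
    [[2.9, -11.7, 0], [0, 0, 0], 1],
    [[4.5, -23.6, 0], [0, 0, 0], 1],
    [[4.9, -35.6, 0], [0, 0, 0], 1],
    [[4, -47.7, 0], [0, 0, 0], 1],
    [[1.9, -59.5, 0], [0, 0, 0], 1],
    [[-1.5, -71.1, 0], [0, 0, 0], 1],
    [[-6, -82.2, 0], [0, 0, 0], 1],
    [[-11.7, -92.8, 0], [0, 0, 0], 1],
    [[-11.7, -92.8, 0], [0, 0, 0], 1],
  ],
)

```text
t: 5.4
tcp_pos: [474.0, -104.3, 85.7]
tcp_rot: [1.433, 2.793, 0.003]
force: [-0.9, 2.1, 6.2]
finger_gap: 21.5
grasp_force: 15.0
```

```bash
python3 st.py
```

```text
r 111.8362566891374 peg ang 158.47562140343283
now [ 474.  -104.3   85.7] yang 35.7 shift [ 361.3 -324.4   84.1] turn [0. 0. 0.] q [-0.36  0.38  1.91  0.    0.86 -0.98] F [-0.9  2.1  6.2] gap 21.5 15.0 t 5.4
arm ang -24.7 96
```

servo_tool(
  motion=[
    [[-3.3, -5.1, 0], [0, 0, 0], 1],
    [[-6.8, -10, 0], [0, 0, 0], 1],
    [[-10.5, -14.6, 0], [0, 0, 0], 1],
    [[-14.5, -19.1, 0], [0, 0, 0], 1],
    [[-18.8, -23.3, 0], [0, 0, 0], 1],
    [[-23.2, -27.5, 0], [0, 0, 0], 1],
    [[-28, -31.3, 0], [0, 0, 0], 1],
    [[-32.7, -34.9, 0], [0, 0, 0], 1],
    [[-32.7, -34.9, 0], [0, 0, 0], 1],
    [[-32.7, -34.9, 0], [0, 0, 0], 1],
  ],
  force=30,
)

```text
t: 6.28
tcp_pos: [466.5, -154.5, 85.7]
tcp_rot: [1.427, 2.79, -0.006]
force: [0.7, -10.9, 5.4]
finger_gap: 21.4
grasp_force: 30.0
```

```bash
python3 st.py
```

```text
r 111.85555224600796 peg ang -175.27024981317362
now [ 466.5 -154.5   85.7] yang 35.8 shift [ 399.1 -287.8   82.3] turn [0. 0. 0.] q [-0.46  0.38  1.9  -0.    0.86 -1.08] F [  0.7 -10.9   5.4] gap 21.4 30.0 t 6.28
arm ang -0.4 97
```

servo_tool(
  motion=[
    [[0, 0, 0], [0, 0, 0], 0.4],
    [[0, 0, 0], [0, 0, 0], 0.4],
    [[0, 0, 0], [0, 0, 0], 0.4],
    [[0, 0, 0], [0, 0, 0], 0.4],
    [[0, 0, -30], [0, 0, 0], 0.4],
    [[0, 0, -70], [0, 0, 0], 0.4],
    [[0, 0, -110], [0, 0, 0], 0.4],
    [[0, 0, -150], [0, 0, 0], 0.4],
    [[0, 0, -170], [0, 0, 0], 0.4],
  ],
)

```text
t: 7.08
tcp_pos: [465.3, -150.8, 258.7]
tcp_rot: [1.43, 2.792, 0.0]
force: [0.6, -0.5, -0.5]
finger_gap: 52.6
grasp_force: 0.0
```

```bash
python3 st.py
```

```text
r 112.82200367486361 peg ang -177.2070570489334
now [ 465.3 -150.8  258.7] yang 35.8 shift [ 395.5 -290.1  256.1] turn [0. 0. 0.] q [-0.45  0.16  1.7   0.    1.28 -1.08] F [ 0.6 -0.5 -0.5] gap 52.6 0.0 t 7.08
arm ang 1.1 75
```

The stand sits on click 4 with the arm at 1.1°. Moving to look at the clock from close by.

```bash
python3 -c "
from h import *
go([500,230,230],down(77))"
```

```text
now [ 466.9 -151.5  261. ] yang 35.8 shift [290.5 249.8  29.7] turn [ 0.001  0.01  -0.72 ] q [-0.45  0.16  1.69  0.    1.28 -1.08] F [-0.1 -0.9  1.9] gap 52.8 0.0 t 7.13
```

servo_tool(
  motion=[
    [[290, 250, 30], [0, 0, -0.72], 0.4],
    [[290, 250, 30], [0, 0, -0.72], 0.4],
    [[290, 250, 30], [0, 0, -0.72], 0.4],
    [[290, 250, 30], [0, 0, -0.72], 0.4],
    [[290, 250, 30], [0, 0, -0.72], 0.4],
    [[290, 250, 30], [0, 0, -0.72], 0.4],
    [[290, 250, 30], [0, 0, -0.72], 0.4],
    [[290, 250, 30], [0, 0, -0.72], 0.4],
    [[290, 250, 30], [0, 0, -0.72], 0.4],
    [[290, 250, 30], [0, 0, -0.72], 0.4],
  ],
)

```text
t: 7.97
tcp_pos: [496.7, 236.6, 223.1]
tcp_rot: [-0.35, -3.121, -0.004]
force: [0.7, 0.4, 0.4]
finger_gap: 52.5
grasp_force: 0.0
```

servo_tool(
  motion=[
    [[0, 0, 0], [0, 0, 0], 0.4],
    [[0, 0, 0], [0, 0, 0], 0.4],
  ],
)

```text
t: 8.13
tcp_pos: [496.5, 230.8, 223.5]
tcp_rot: [-0.352, -3.12, 0.002]
force: [-0.5, 0.3, 0.6]
finger_gap: 52.3
grasp_force: 0.0
```

```bash
cat > clk.py <<'E'
from h import *
import sys
p,d,ci=grab("wrist"); P=cloud(d,ci); cv2.imwrite(sys.argv[1],p[:,:,::-1]); np.savez("w.npz",p=p,P=P)
go([0,0,0]); h=cv2.cvtColor(p,cv2.COLOR_RGB2HSV); z=P[...,2]
t,M,_=tcp(); 
near=np.hypot(P[...,0]-515,P[...,1]-231)<130
c=P[near&(z>36)&(z<46)&(d>0)]; r=cv2.minAreaRect(c[:,:2].astype(np.float32)); print("case",c.mean(0).round(1),r)
b=near&(h[...,0]>20)&(h[...,0]<35)&(h[...,1]>120)&(z>12)&(z<36)
q=P[b]; print("brass",b.sum(),q.mean(0).round(1),np.percentile(q,[2,98],axis=0).round(1)); 
ctr=np.array(r[0]); far=q[np.hypot(*(q[:,:2]-ctr).T)>78]; 
print("tab",len(far),far.mean(0).round(1),cv2.minAreaRect(far[:,:2].astype(np.float32)), "max reach",np.hypot(*(far[:,:2]-ctr).T).max()); v=far.mean(0)[:2]-ctr; print("yaw z",np.degrees(np.arctan2(v[1],v[0])))
E
python3 clk.py pics/w2.png
```

```text
now [496.7 230.  223.7] yang 77.0 shift [ 432.1 -335.3  224.7] turn [0. 0. 0.] q [ 0.31  0.28  1.62 -0.    1.24 -1.04] F [-0.2 -0.7 -0.2] gap 52.7 0.0 t 8.18
case [474.5 237.2  41.2] ((476.30511474609375, 236.80950927734375), (59.95237731933594, 70.2693099975586), 79.92582702636719)
brass 424 [575.1 220.   24.9] [[557.8 206.5  23.6]
 [592.7 232.8  26.3]]
tab 424 [575.1 220.   24.9] ((573.539794921875, 219.38351440429688), (25.062978744506836, 39.226871490478516), 81.17178344726562) max reach 118.52221844140293
yaw z -9.675567112983861
```

View pics/w2.png

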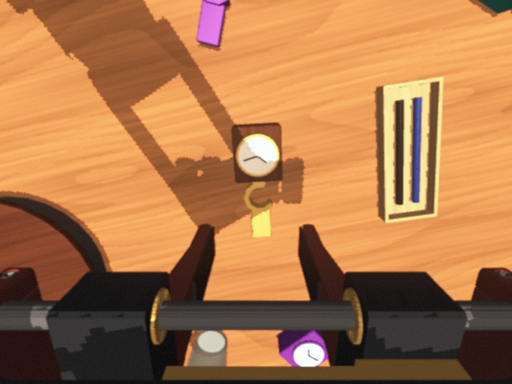

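The picture shows the brown clock with its dial at (258,157) and its tab at (261,222), and nothing close to the tab. I'll approach with the tool tilted 35°, the body leaning away from the robot.

```bash
python3 -c "
from h import *
Rt=down(79.9,35); g=np.array([575.5,219.,20]); print(Rt[:,2])
go(g+Rt[:,2]*(12-80),Rt)"
```

```text
[-0.56468783  0.10058622 -0.81915204]
now [496.7 230.  223.7] yang 77.0 shift [-118.3    9.2  147.9] turn [ 0.014  0.61  -0.049] q [ 0.31  0.28  1.62 -0.    1.24 -1.04] F [-0.2 -0.7 -0.2] gap 52.7 0.0 t 8.18
```

servo_tool(
  motion=[
    [[-118, 9, 60], [0.014, 0.61, -0.05], 0.4],
    [[-118, 9, 100], [0.014, 0.61, -0.05], 0.4],
    [[-118, 9, 148], [0.014, 0.61, -0.05], 0.4],
    [[-118, 9, 148], [0.014, 0.61, -0.05], 0.4],
    [[-118, 9, 148], [0.014, 0.61, -0.05], 0.4],
    [[-118, 9, 148], [0.014, 0.61, -0.05], 0.4],
    [[-118, 9, 148], [0.014, 0.61, -0.05], 0.4],
    [[-118, 9, 148], [0.014, 0.61, -0.05], 0.4],
    [[-118, 9, 148], [0.014, 0.61, -0.05], 0.4],
  ],
)

```text
t: 8.93
tcp_pos: [615.6, 213.2, 81.7]
tcp_rot: [-0.222, -2.531, -0.075]
force: [0.8, 0.4, 0.9]
finger_gap: 52.8
grasp_force: 0.0
```

```bash
python3 -c "
from h import *
Rt=down(79.9,35); g=np.array([575.5,219.,20])
go(g+Rt[:,2]*12,Rt)"
```

```text
now [615.6 213.2  81.7] yang 79.9 shift [-1.4 -1.6 85.8] turn [0.003 0.008 0.003] q [ 0.13  0.89  1.03  0.18  1.8  -1.28] F [0.8 0.4 0.9] gap 52.8 0.0 t 8.93
```

servo_tool(
  motion=[
    [[-1, -1.5, 40], [0, 0, 0], 0.4],
    [[-1, -1.5, 70], [0, 0, 0], 0.4],
    [[-1, -1.5, 84], [0, 0, 0], 0.4],
    [[-1, -1.5, 84], [0, 0, 0], 0.4],
    [[-1, -1.5, 84], [0, 0, 0], 0.4],
    [[-1, -1.5, 84], [0, 0, 0], 1],
    [[-1, -1.5, 84], [0, 0, 0], 1],
    [[-1, -1.5, 84], [0, 0, 0], 1],
    [[-1, -1.5, 84], [0, 0, 0], 1],
    [[-1, -1.5, 84], [0, 0, 0], 1],
  ],
  force=50,
)

```text
t: 9.77
tcp_pos: [568.4, 220.1, 7.3]
tcp_rot: [-0.222, -2.525, -0.073]
force: [1.1, -0.1, 3.4]
finger_gap: 25.9
grasp_force: 50.0
```

```bash
python3 -c "
from h import *
Rt=down(79.9,35); g=np.array([575.5,219.,20])
go(g+Rt[:,2]*12,Rt)
# lift+rotate target
go([575,219,170],down(79.9,-10)); go([575,219,200],down(79.9,-55))"
```

```text
now [568.4 220.1   7.3] yang 79.9 shift [ 1.4  0.1 -2.5] turn [0.002 0.002 0.002] q [ 0.14  0.92  1.19  0.18  1.62 -1.3 ] F [ 1.1 -0.1  3.4] gap 25.9 50.0 t 9.77
now [568.4 220.1   7.3] yang 79.9 shift [  87.6    0.4 -137.3] turn [ 0.002 -0.783  0.001] q [ 0.14  0.92  1.19  0.18  1.62 -1.3 ] F [ 1.1 -0.1  3.4] gap 25.9 50.0 t 9.77
now [568.4 220.1   7.3] yang 79.9 shift [ 104.7    0.4 -161.9] turn [ 0.002 -1.569  0.   ] q [ 0.14  0.92  1.19  0.18  1.62 -1.3 ] F [ 1.1 -0.1  3.4] gap 25.9 50.0 t 9.77
```

servo_tool(
  motion=[
    [[11, 0, -16], [0, 0, 0], 1],
    [[22, 0, -33], [0, -0.1, 0], 1],
    [[40, 0, -60], [0, -0.2, 0], 1],
    [[55, 0, -82], [0, -0.3, 0], 1],
    [[70, 0, -105], [0, -0.4, 0], 1],
    [[80, 0, -122], [0, -0.5, 0], 1],
    [[88, 0, -135], [0, -0.6, 0], 1],
    [[94, 0, -145], [0, -0.7, 0], 1],
    [[105, 0, -162], [0, -0.8, 0], 1],
    [[105, 0, -162], [0, -0.9, 0], 1],
  ],
)

```text
t: 10.6
tcp_pos: [576.4, 219.5, 203.9]
tcp_rot: [0.25, 2.831, -0.03]
force: [1.6, -0.9, -3.9]
finger_gap: 25.7
grasp_force: 50.0
```

```bash
cat > see.py <<'E'
from h import *
import sys
go([575,219,200],down(79.9,-55))
p,d,ci=grab("scene"); P=cloud(d,ci); h=cv2.cvtColor(p,cv2.COLOR_RGB2HSV); b=p[90:250,220:360,::-1]; cv2.imwrite(sys.argv[1],cv2.resize(b,None,fx=4,fy=3.7,interpolation=cv2.INTER_CUBIC))
E
python3 see.py pics/s2.png
```

```text
now [576.4 219.5 203.9] yang 79.9 shift [ 2.4 -0.7  3.4] turn [ 0.005 -0.66  -0.003] q [ 0.34  0.28  1.72 -0.18  0.88 -0.96] F [ 1.6 -0.9 -3.9] gap 25.7 50.0 t 10.6
```

View pics/s2.png

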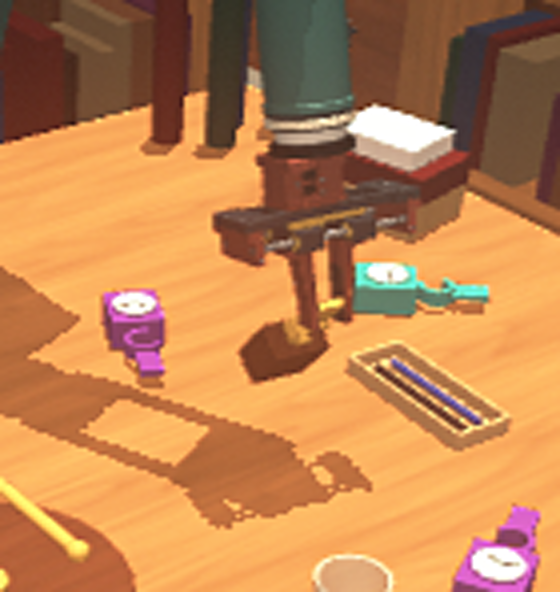

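The clock is held firmly and still tilted in the gripper. I'll finish the rotation.

servo_tool(
  motion=[
    [[0, 0, 0], [0, -0.11, 0], 1],
    [[0, 0, 0], [0, -0.22, 0], 1],
    [[0, 0, 0], [0, -0.33, 0], 1],
    [[0, 0, 0], [0, -0.44, 0], 1],
    [[0, 0, 0], [0, -0.55, 0], 1],
    [[0, 0, 0], [0, -0.66, 0], 1],
    [[0, 0, 0], [0, -0.66, 0], 1],
    [[0, 0, 0], [0, -0.66, 0], 1],
  ],
)

```text
t: 11.32
tcp_pos: [586.2, 218.1, 258.4]
tcp_rot: [0.202, 2.369, -0.07]
force: [0.7, 0.1, -3.3]
finger_gap: 25.7
grasp_force: 50.0
```

```bash
cat > up.py <<'E'
from h import *
p,M,s=tcp(); go([575,219,200],down(79.9,-55))
# implied clock z from rigid grip, and case plane from clouds
c=R.from_matrix(M@down(79.9,35).T).apply([np.cos(np.radians(-10.15)),np.sin(np.radians(-10.15)),0]); print("implied z",c.round(3))
for n in("scene","top"):
    q,d,ci=grab(n); P=cloud(d,ci); rel=P-p
    m=(np.hypot(rel[...,0],rel[...,1])<110)&(P[...,2]>18)&(P[...,2]<p[2]-20)
    h=cv2.cvtColor(q,cv2.COLOR_RGB2HSV); wood=m&(h[...,2]<140)
    Q=P[wood]; print(n,len(Q),Q.min(0).round(),Q.max(0).round(), np.median(Q,0).round())
    for a in range(40,161,20):
        w=Q[abs(Q[:,2]-a)<8]; 
        if len(w)>5: print(a,len(w),np.percentile(w[:,:2],[5,50,95],axis=0).round().tolist())
E
python3 up.py; python3 see.py pics/s3.png
```

```text
now [586.2 218.1 258.4] yang 80.4 shift [48.5 -1.4 34.4] turn [ 0.013 -0.195 -0.   ] q [ 0.51  0.18  1.97 -0.96  0.55 -0.16] F [ 0.7  0.1 -3.3] gap 25.7 50.0 t 11.32
implied z [ 0.19  -0.041  0.981]
scene 294 [536. 186. 133.] [589. 252. 209.] [574. 207. 177.]
140 42 [[542.0, 194.0], [571.0, 210.0], [577.0, 245.0]]
160 62 [[545.0, 192.0], [574.0, 207.0], [580.0, 241.0]]
top 45 [533. 194. 141.] [579. 255. 215.] [560. 201. 200.]
160 7 [[535.0, 197.0], [536.0, 200.0], [554.0, 207.0]]
now [586.8 218.1 259.4] yang 80.4 shift [49.7 -1.7 34.6] turn [ 0.013 -0.193 -0.002] q [ 0.51  0.18  1.97 -0.96  0.55 -0.16] F [ 0.  -0.2 -4.5] gap 25.5 50.0 t 11.42
```

View pics/s3.png

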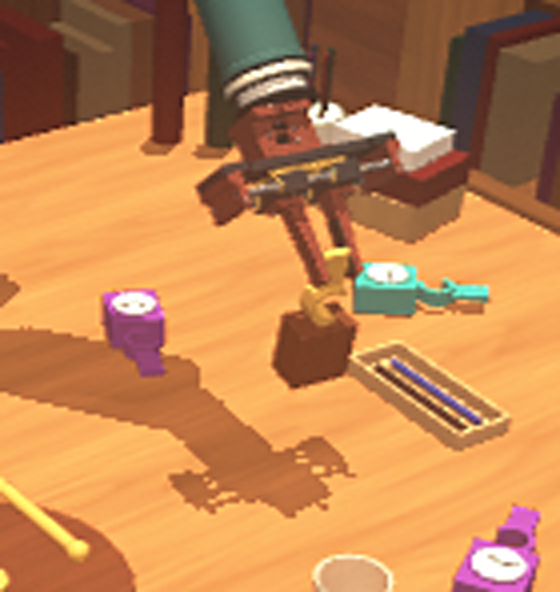

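The clock is nearly upright, but joint 4 sits on its -0.96 limit. Yawing the tool heading into the arm's plane frees it.

```bash
python3 -c "
from h import *
go([575,215,190],down(112,-55))"
```

```text
now [586.4 218.  258.6] yang 80.4 shift [55.2 -5.5 42. ] turn [-0.413 -0.187 -0.367] q [ 0.51  0.18  1.97 -0.96  0.55 -0.16] F [-0.5  0.6 -3.6] gap 25.7 50.0 t 11.47
```

servo_tool(
  motion=[
    [[14, -1, 10], [-0.1, -0.05, -0.09], 1],
    [[28, -2, 20], [-0.2, -0.09, -0.18], 1],
    [[42, -4, 30], [-0.3, -0.14, -0.27], 1],
    [[55, -5, 42], [-0.413, -0.187, -0.367], 1],
    [[55, -5, 42], [-0.413, -0.187, -0.367], 1],
    [[55, -5, 42], [-0.413, -0.187, -0.367], 1],
    [[55, -5, 42], [-0.413, -0.187, -0.367], 1],
    [[55, -5, 42], [-0.413, -0.187, -0.367], 1],
    [[55, -5, 42], [-0.413, -0.187, -0.367], 1],
  ],
)

```text
t: 12.22
tcp_pos: [541.6, 294.1, 300.8]
tcp_rot: [-0.385, 2.23, 0.112]
force: [0.3, 0.4, -3.1]
finger_gap: 26.0
grasp_force: 49.9
```

```bash
python3 up.py;  python3 -c "
from h import *
go([575,215,160],down(112,-55))"
```

```text
now [541.6 294.1 300.8] yang 108.2 shift [ 75.6 -76.5  73.1] turn [ 0.363 -0.065  0.339] q [ 0.48  0.05  2.11 -0.96  0.2  -0.55] F [ 0.3  0.4 -3.1] gap 26.0 49.9 t 12.22
implied z [0.06  0.072 0.996]
scene 250 [521. 246. 174.] [557. 318. 247.] [542. 264. 213.]
top 55 [504. 256. 184.] [551. 314. 281.] [533. 269. 243.]
now [541.4 294.8 301.9] yang 108.3 shift [108.4 -79.   98.1] turn [-0.082 -0.079  0.001] q [ 0.49  0.05  2.11 -0.96  0.2  -0.55] F [-0.4  0.9 -3.6] gap 25.6 49.9 t 12.32
```

```bash
cat > kin.py <<'E'
from h import *
from scipy.optimize import least_squares
D=[([-1.436,.3594,1.5113,0,1.2725,-.115],[148.2,-580.8,221.9]),([-.8,.09,1.74,0,1.31,-.71],[362.1,-271.1,274.1]),([-.23,.33,1.77,0,1.05,-.85],[516.7,-48.8,150.6]),([-.23,.42,1.83,0,.88,-.85],[520.4,-50.3,81.1]),([-.18,.55,1.57,0,1.03,-.81],[632.2,-46.6,83.3]),([-.45,.16,1.7,0,1.28,-1.08],[465.3,-150.8,258.7]),([.31,.28,1.62,0,1.24,-1.04],[496.7,230,223.7]),([.13,.89,1.03,.18,1.8,-1.28],[615.6,213.2,81.7]),([.14,.92,1.19,.18,1.62,-1.3],[568.4,220.1,7.3]),([.34,.28,1.72,-.18,.88,-.96],[576.4,219.5,203.9]),([.51,.18,1.97,-.96,.55,-.16],[586.2,218.1,258.4]),([.48,.05,2.11,-.96,.2,-.55],[541.6,294.1,300.8])]
def rz(a):return R.from_rotvec([0,0,a]).as_matrix()
def ry(a):return R.from_rotvec([0,a,0]).as_matrix()
def fk(q,k):
    a,h,l1,l2,e,d,lt=k
    M=rz(q[0]); p=M@[a,0,h]; M=M@ry(q[1]); p=p+M@[0,0,l1]; M=M@ry(q[2]); p=p+M@[e,0,l2]; M=M@rz(q[3])@ry(q[4]); p=p+M@[0,d,lt]
    M=M@rz(q[5]); return p,M
k=least_squares(lambda k:np.concatenate([fk(q,k)[0]-p for q,p in D]),[0,350,400,400,0,70,200]).x
if __name__=="__main__":
    print(k.round(1),[np.linalg.norm(fk(q,k)[0]-p).round(0) for q,p in D])
    p,M,s=tcp(); print(fk(s["qpos"],k)[0]-p, (fk(s["qpos"],k)[1].T@M).round(2))
E
python3 kin.py
```

```text
[ 37.4 277.8 642.3 394.  133.5  68.2 415.5] [np.float64(5.0), np.float64(6.0), np.float64(6.0), np.float64(19.0), np.float64(9.0), np.float64(6.0), np.float64(3.0), np.float64(13.0), np.float64(14.0), np.float64(8.0), np.float64(49.0), np.float64(47.0)]
[  6.78095283 -36.43010747 -21.77501765] [[ 0. -1. -0.]
 [ 1. -0. -0.]
 [ 0. -0.  1.]]
```

```bash
sed -i 's/\[e,0,l2\]/[e,d,l2]/; s/M@\[0,d,lt\]/M@[0,0,lt]/' kin.py; sed -i 's/M=M@rz(q\[5\])/M=M@rz(q[5]+np.pi\/2)/' kin.py; python3 kin.py
cat > ik.py <<'E'
from kin import *
lo=np.array([-2.97,-1.01,.21,-.96,.2,-2.98])+.03; hi=np.array([2.97,2.36,2.38,4.11,2.71,2.98])-.03
def ik(p,Rt,q0,w=300):
    f=lambda q:np.r_[fk(q,k)[0]-p, w*R.from_matrix(Rt.T@fk(q,k)[1]).as_rotvec()]
    r=least_squares(f,np.clip(q0,lo,hi),bounds=(lo,hi)); return r.x,np.linalg.norm(r.fun)
if __name__=="__main__":
    q0=np.array([.3,.6,1.2,0,.4,-1])
    for tilt in(-55,-50,-45):
      for rad in(560,620,680,740,800,860):
        for az in(15,):
          for hd in(az-12,az-6,az):
            for z in (129,170):
              a=np.radians(az); q,e=ik(np.array([rad*np.cos(a),rad*np.sin(a),z]),down(hd+90,tilt),q0)
              if e<3: print(tilt,rad,az,hd,z,q.round(2),round(e,1))
E
python3 ik.py
```

```text
[2.000e-01 2.678e+02 6.103e+02 4.352e+02 1.141e+02 6.860e+01 3.800e+02] [np.float64(1.0), np.float64(2.0), np.float64(4.0), np.float64(3.0), np.float64(3.0), np.float64(3.0), np.float64(3.0), np.float64(4.0), np.float64(3.0), np.float64(3.0), np.float64(4.0), np.float64(5.0)]
[-0.44995635 -0.28745419 -1.16274779] [[ 1. -0. -0.]
 [-0.  1.  0.]
 [ 0. -0.  1.]]
```

Run:
```python
from ik import *
for tilt in(-30,-35,-40,-45,-50,-55):
  best=[]
  for rad in range(500,1001,50):
    for hd in(3,12,20,28):
      for z in(129,):
        a=np.radians(15)
        for q0 in([.3,.6,1.2,0,.4,-1],[.3,1.3,.4,0,.5,-1],[.3,.3,2,3.1,.4,2]):
          q,e=ik(np.array([rad*np.cos(a),rad*np.sin(a),z]),down(hd+90,tilt),q0); best.append((round(e,1),rad,hd,q.round(2).tolist()))
  best.sort(key=lambda b:b[0]); print(tilt,*best[:5],sep="\n  ")
```

```text
-30
  (np.float64(0.0), 500, 20, [-0.01, 0.19, 2.26, 0.76, 0.26, -2.63])
  (np.float64(0.0), 500, 20, [-0.01, 0.19, 2.26, 0.76, 0.26, -2.63])
  (np.float64(0.0), 500, 28, [-0.09, 0.2, 2.25, 0.87, 0.37, -2.92])
  (np.float64(0.0), 500, 28, [-0.09, 0.2, 2.25, 0.87, 0.37, -2.92])
  (np.float64(0.0), 550, 20, [0.02, 0.25, 2.17, 0.62, 0.28, -2.46])
-35
  (np.float64(0.0), 500, 28, [-0.14, 0.22, 2.32, 1.33, 0.36, 2.85])
  (np.float64(0.0), 650, 28, [-0.01, 0.37, 2.02, 0.96, 0.34, -2.92])
  (np.float64(0.0), 650, 28, [-0.01, 0.37, 2.02, 0.96, 0.34, -2.92])
  (np.float64(0.0), 700, 20, [0.08, 0.42, 1.93, 0.65, 0.25, -2.43])
  (np.float64(0.0), 700, 20, [0.08, 0.42, 1.93, 0.65, 0.25, -2.43])
-40
  (np.float64(0.0), 550, 20, [-0.03, 0.29, 2.31, 2.04, 0.27, 2.36])
  (np.float64(0.0), 550, 28, [-0.13, 0.3, 2.29, 1.7, 0.39, 2.51])
  (np.float64(0.0), 600, 28, [-0.08, 0.34, 2.19, 1.6, 0.35, 2.66])
  (np.float64(0.0), 650, 28, [-0.04, 0.39, 2.09, 1.46, 0.33, 2.84])
  (np.float64(0.0), 800, 28, [0.04, 0.53, 1.76, 0.97, 0.34, -2.86])
-45
  (np.float64(0.0), 600, 3, [0.22, 0.38, 2.26, 3.56, 0.3, 1.29]
[... 242 characters left out ...]
2, 2.16, 3.68, 0.24, 1.17])
-50
  (np.float64(0.0), 600, 3, [0.24, 0.44, 2.33, 3.43, 0.51, 1.43])
  (np.float64(0.0), 600, 20, [-0.04, 0.44, 2.35, 2.55, 0.56, 1.83])
  (np.float64(0.0), 600, 28, [-0.16, 0.44, 2.32, 2.19, 0.6, 1.97])
  (np.float64(0.0), 650, 3, [0.24, 0.46, 2.22, 3.49, 0.43, 1.37])
  (np.float64(0.0), 650, 12, [0.11, 0.46, 2.24, 2.96, 0.43, 1.67])
-55
  (np.float64(0.0), 650, 3, [0.25, 0.53, 2.27, 3.42, 0.63, 1.46])
  (np.float64(0.0), 650, 12, [0.11, 0.52, 2.3, 3.0, 0.65, 1.62])
  (np.float64(0.0), 650, 20, [-0.02, 0.52, 2.3, 2.64, 0.67, 1.75])
  (np.float64(0.0), 650, 28, [-0.13, 0.53, 2.27, 2.31, 0.7, 1.88])
  (np.float64(0.0), 700, 3, [0.25, 0.54, 2.17, 3.46, 0.54, 1.41])
```

Run:
```python
from ik import *
from scipy.optimize import minimize
cl=np.array([np.cos(np.radians(-10.15)),np.sin(np.radians(-10.15)),0]); c_t=down(79.9,35).T@cl  # clock z in tool frame
for zt in(129,160,230):
  res=[]
  for q0 in([.5,.1,2.1,-.9,.25,-.5],[.3,.6,1.2,-.8,.4,-1],[0,.4,1.9,.9,.3,-2.5],[0,.3,2.2,1.4,.35,-2.8],[.3,.9,.8,-.5,.3,-1],[.3,.9,.8,.5,.3,-1]):
    def f(q):
        p,M=fk(q,k); r=np.hypot(*p[:2]); a=np.arctan2(p[1],p[0])
        return np.r_[(p[2]-zt),300*(M@c_t-[0,0,1]),.3*max(0,r-850),.3*max(0,480-r),100*max(0,a-.65),100*max(0,.1-a)]
    r=least_squares(f,np.clip(q0,lo,hi),bounds=(lo,hi)); p,M=fk(r.x,k)
    res.append((np.degrees(np.arccos((M@c_t)[2])).round(1),p.round(0),r.x.round(2)))
  res.sort(key=lambda b:b[0]); print(zt,*res,sep="\n")
```

```text
129
(np.float64(6.4), array([930., 113., 139.]), array([-0.04,  0.67,  1.57,  1.21,  0.23, -2.95]))
(np.float64(6.4), array([932.,  93., 139.]), array([-0.06,  0.67,  1.57,  1.21,  0.23, -2.95]))
(np.float64(7.4), array([780., 536., 140.]), array([ 0.6 ,  0.68,  1.5 , -0.93,  0.23, -0.48]))
(np.float64(7.4), array([774., 545., 140.]), array([ 0.61,  0.68,  1.5 , -0.93,  0.23, -0.48]))
(np.float64(7.4), array([942.,  95., 140.]), array([ 0.1 ,  0.68,  1.5 , -0.93,  0.23, -0.48]))
(np.float64(7.4), array([914., 248., 140.]), array([ 0.27,  0.68,  1.5 , -0.93,  0.23, -0.48]))
160
(np.float64(5.5), array([914.,  92., 169.]), array([-0.06,  0.61,  1.61,  1.22,  0.23, -2.95]))
(np.float64(5.5), array([914.,  92., 169.]), array([-0.06,  0.61,  1.61,  1.22,  0.23, -2.95]))
(np.float64(6.5), array([765., 528., 170.]), array([ 0.61,  0.63,  1.54, -0.93,  0.23, -0.49]))
(np.float64(6.5), array([745., 556., 170.]), array([ 0.64,  0.63,  1.54, -0.93,  0.23, -0.49]))
(np.float64(6.5), array([925.,  93., 170.]), array([ 0.1 ,  0.63,  1.54, -0.93,  0.23, -0.49]))
(np.float64(6.5), array([917., 151., 170.]), array([ 0.16,  0.63,  1.54, -0.93,  0.23, -0.49]))
230
(np.float64(2.9), array([870., 135., 235.]), array([-0.02,  0.48,  1.69,  1.22,  0.23, -2.95]))
(np.float64(2.9), array([876.,  88., 235.]), array([-0.07,  0.48,  1.69,  1.22,  0.23, -2.95]))
(np.float64(2.9), array([876.,  88., 235.]), array([-0.07,  0.48,  1.69,  1.22,  0.23, -2.95]))
(np.float64(4.0), array([709., 539., 237.]), array([ 0.65,  0.5 ,  1.62, -0.93,  0.23, -0.5 ]))
(np.float64(4.0), array([729., 513., 237.]), array([ 0.61,  0.5 ,  1.62, -0.93,  0.23, -0.5 ]))
(np.float64(4.0), array([887.,  89., 237.]), array([ 0.1 ,  0.5 ,  1.62, -0.93,  0.23, -0.5 ]))
```

At this grip angle the arm cannot finish the upright turn. I'll lay the clock back down, heading 10°, and regrip with more back-tilt so that the final tool tilt is small.

Run:
```python
from ik import *
q=arm.state()["qpos"]
u=np.array([np.cos(np.radians(10)),np.sin(np.radians(10)),0])
for n,p,Rt in(("hi",[533,169,160],down(100,35)),("lay",[533,169,8.5],down(100,35)),("re",np.array([540,170,20])+12*down(100,60)[:,2],down(100,60)),("reback",np.array([540,170,20])-70*down(100,60)[:,2],down(100,60)),("up-30",[540,170,129],down(100,-30)),("up-30",[560,170,160],down(100,-30)),("up-30",[560,170,160],down(110,-30))):
    q,e=ik(np.array(p),Rt,q if n!="up-30" else [0.1,.3,2.1,.3,.3,-1.5]); print(n,q.round(2),round(e,1))
go([533,169,200],down(100,35))
z=np.load("top0.npz");P=z["P"]
for n,bb in dict(tumbler=(232,250,124,146),purple2=(176,218,118,148),purple=(182,214,238,280),tray=(142,170,170,218)).items():
    a=P[bb[2]:bb[3],bb[0]:bb[1]].reshape(-1,3); a=a[(a[:,2]>12)&(a[:,2]<120)]; print(n,a.min(0).round(),a.max(0).round())
```

```text
hi [ 0.18  0.72  1.2   0.    1.83 -1.56] 0.0
lay [ 0.18  0.88  1.27  0.    1.6  -1.57] 0.0
re [ 0.18  1.15  0.93  0.01  2.1  -1.57] 0.0
reback [ 0.18  1.21  0.67  0.01  2.31 -1.56] 0.0
up-30 [ 0.19  0.27  2.13 -0.03  0.23 -1.53] 1.7
up-30 [ 0.18  0.23  2.06 -0.01  0.33 -1.56] 0.0
up-30 [ 0.09  0.23  2.06  0.36  0.36 -2.14] 0.0
now [541.4 294.8 301.9] yang 108.3 shift [ 113.3 -111.5   31.8] turn [-0.034  1.494  0.165] q [ 0.49  0.05  2.11 -0.96  0.2  -0.55] F [-0.4  0.9 -3.6] gap 25.6 49.9 t 12.32
tumbler [739.  62.  12.] [805. 123.  90.]
purple2 [727. 204.  12.] [836. 355.  54.]
purple [192. 202.  12.] [345. 304.  52.]
tray [431. 391.  12.] [613. 474.  34.]
```

servo_tool(
  motion=[
    [[113, -111, 32], [-0.034, 1.494, 0.165], 1],
    [[113, -111, 32], [-0.034, 1.494, 0.165], 1],
    [[113, -111, 32], [-0.034, 1.494, 0.165], 1],
    [[113, -111, 32], [-0.034, 1.494, 0.165], 1],
    [[113, -111, 32], [-0.034, 1.494, 0.165], 1],
    [[113, -111, 32], [-0.034, 1.494, 0.165], 1],
    [[113, -111, 32], [-0.034, 1.494, 0.165], 1],
    [[113, -111, 32], [-0.034, 1.494, 0.165], 1],
    [[113, -111, 32], [-0.034, 1.494, 0.165], 1],
    [[113, -111, 32], [-0.034, 1.494, 0.165], 1],
  ],
)

```text
t: 13.15
tcp_pos: [534.5, 167.8, 199.9]
tcp_rot: [0.349, -3.084, 0.032]
force: [0.4, -0.3, -4.5]
finger_gap: 25.8
grasp_force: 49.9
```

```bash
python3 -c "
from h import *
go([533,169,120],down(100,35))"
```

```text
now [534.5 167.8 199.9] yang 102.9 shift [-2.   2.8 79.9] turn [-0.032  0.571  0.044] q [ 0.19  0.35  1.59 -0.02  1.24 -1.6 ] F [ 0.4 -0.3 -4.5] gap 25.8 49.9 t 13.15
```

servo_tool(
  motion=[
    [[-2, 3, 10], [-0.005, 0.1, 0.005], 1],
    [[-2, 3, 30], [-0.01, 0.2, 0.012], 1],
    [[-2, 3, 50], [-0.016, 0.3, 0.02], 1],
    [[-2, 3, 75], [-0.022, 0.4, 0.03], 1],
    [[-2, 3, 100], [-0.028, 0.5, 0.04], 1],
    [[-2, 3, 120], [-0.032, 0.571, 0.044], 1],
    [[-2, 3, 140], [-0.032, 0.571, 0.044], 1],
    [[-2, 3, 150], [-0.032, 0.571, 0.044], 1],
    [[-2, 3, 150], [-0.032, 0.571, 0.044], 1],
    [[-2, 3, 150], [-0.032, 0.571, 0.044], 1],
  ],
)

```text
t: 13.98
tcp_pos: [530.0, 167.9, 48.7]
tcp_rot: [0.223, -2.526, 0.07]
force: [0.3, 0.6, -3.5]
finger_gap: 25.8
grasp_force: 50.0
```

```bash
python3 -c "
from h import *
go([533,169,8.5],down(100,35))"
```

```text
now [530.  167.9  48.7] yang 100.1 shift [-25.5   0.6  31.2] turn [-0.001  0.004  0.001] q [ 0.18  0.83  1.27  0.    1.65 -1.57] F [ 0.3  0.6 -3.5] gap 25.8 50.0 t 13.98
```

Lower to the counter, release, and back off along the tool.

servo_tool(
  motion=[
    [[-13, 0, 16], [0, 0, 0], 1],
    [[-22, 0, 28], [0, 0, 0], 1],
    [[-25, 0, 31], [0, 0, 0], 1],
    [[-25, 0, 31], [0, 0, 0], 1],
    [[-25, 0, 31], [0, 0, 0], 0.4],
    [[-25, 0, 31], [0, 0, 0], 0.4],
    [[-25, 0, 31], [0, 0, 0], 0.4],
    [[-25, 0, 10], [0, 0, 0], 0.4],
    [[-25, 0, -20], [0, 0, 0], 0.4],
    [[-25, 0, -40], [0, 0, 0], 0.4],
  ],
)

```text
t: 14.82
tcp_pos: [573.3, 175.6, 68.9]
tcp_rot: [0.222, -2.526, 0.07]
force: [1.3, -0.1, 0.4]
finger_gap: 52.7
grasp_force: 0.0
```

Run:
```python
from h import *
p,d,ci=grab("wrist"); P=cloud(d,ci); h=cv2.cvtColor(p,cv2.COLOR_RGB2HSV); z=P[...,2]
near=np.hypot(P[...,0]-480,P[...,1]-160)<140
m=near&(z>36)&(z<46)&(d>0)&(P[...,0]<500); c=P[m]; r=cv2.minAreaRect(c[:,:2].astype(np.float32)); print("case",len(c),c.mean(0).round(1),r)
q=P[near&(h[...,0]>20)&(h[...,0]<35)&(h[...,1]>120)&(z>12)&(z<36)]; print("brass",len(q),q.mean(0).round(1))
ctr=np.array(r[0]); far=q[np.hypot(*(q[:,:2]-ctr).T)>80]; r2=cv2.minAreaRect(far[:,:2].astype(np.float32)); print("tab",len(far),far.mean(0),r2)
v=np.array(r2[0])-ctr; hd=np.degrees(np.arctan2(v[1],v[0])); print("heading",hd)
Rt=down(hd+90,60); g=np.r_[r2[0],20.]
go(g-60*Rt[:,2],Rt)
cv2.imwrite("pics/w3.png",p[:,:,::-1])
```

```text
case 4724 [444.4 152.5  41.2] ((440.58245849609375, 151.7913818359375), (70.43867492675781, 60.18132019042969), 10.082845687866211)
brass 140 [536.4 179.3  24.7]
tab 136 [536.9652776  179.45609542  24.68835611] ((536.0022583007812, 178.98965454101562), (38.41393280029297, 5.1648945808410645), 10.88873291015625)
heading 15.909567703865074
now [577.  176.1  71.5] yang 100.1 shift [-21.9  15.3  11. ] turn [ 0.076  0.446 -0.07 ] q [ 0.18  0.86  1.13  0.    1.75 -1.57] F [3.4 0.3 1.1] gap 52.7 0.0 t 14.87
```

Run:
```python
from h import *
Rt=down(100.1,60); g=np.array([539.5,169.4,20.]); go(g-60*Rt[:,2],Rt)
```

```text
now [577.  176.1  71.5] yang 100.1 shift [-23.6  -0.    9.9] turn [ 0.001  0.447 -0.   ] q [ 0.18  0.86  1.13  0.    1.75 -1.57] F [3.4 0.3 1.1] gap 52.7 0.0 t 14.87
```

servo_tool(
  motion=[
    [[-24, 0, -10], [0, 0.12, 0], 0.4],
    [[-24, 0, -5], [0, 0.24, 0], 0.4],
    [[-24, 0, 5], [0, 0.36, 0], 0.4],
    [[-24, 0, 10], [0, 0.447, 0], 0.4],
    [[-24, 0, 10], [0, 0.447, 0], 0.4],
    [[-24, 0, 10], [0, 0.447, 0], 0.4],
    [[-24, 0, 10], [0, 0.447, 0], 0.4],
  ],
)

```text
t: 15.45
tcp_pos: [586.4, 177.9, 45.7]
tcp_rot: [0.184, -2.083, 0.107]
force: [1.1, 1.1, 0.6]
finger_gap: 52.5
grasp_force: 0.0
```

Run:
```python
from h import *
Rt=down(100.1,60); g=np.array([539.5,169.4,20.]); go(g+12*Rt[:,2],Rt)
```

```text
now [586.4 177.9  45.7] yang 100.1 shift [ 1.3 -0.2 66.1] turn [ 0.    -0.005 -0.   ] q [ 0.18  1.2   0.71  0.    2.28 -1.57] F [1.1 1.1 0.6] gap 52.5 0.0 t 15.45
```

servo_tool(
  motion=[
    [[1, 0, 33], [0, 0, 0], 0.4],
    [[1, 0, 55], [0, 0, 0], 0.4],
    [[1, 0, 65], [0, 0, 0], 0.4],
    [[1, 0, 65], [0, 0, 0], 0.4],
    [[1, 0, 65], [0, 0, 0], 1],
    [[1, 0, 65], [0, 0, 0], 1],
    [[1, 0, 65], [0, 0, 0], 1],
    [[1, 0, 65], [0, 0, 0], 1],
    [[1, 0, 65], [0, 0, 0], 1],
    [[1, 0, 65], [0, 0, 0], 1],
  ],
  force=50,
)

```text
t: 16.28
tcp_pos: [530.9, 167.9, 14.1]
tcp_rot: [0.183, -2.082, 0.107]
force: [4.9, 1.9, 3.4]
finger_gap: 25.4
grasp_force: 50.0
```

Run:
```python
from h import *
p,M,s=tcp(); u=np.array([np.cos(np.radians(10.08)),np.sin(np.radians(10.08)),0]); foot=np.array([440.6,151.8,20])-35*u
print("foot in tool",(M.T@(foot-p)).round(1),"clock z in tool",(M.T@u).round(3))
go([575,176,190],down(100.1,-30)); go([575,176,190],down(100.1,15))
```

```text
foot in tool [ 6.790e+01 -1.000e-01  1.072e+02] clock z in tool [-0.495  0.    -0.869]
now [530.9 167.9  14.1] yang 100.1 shift [ 130.7    0.3 -126. ] turn [ 0.000e+00 -1.577e+00 -1.000e-03] q [ 0.18  1.16  0.92  0.    2.12 -1.57] F [4.9 1.9 3.4] gap 25.4 50.0 t 16.28
now [530.9 167.9  14.1] yang 100.1 shift [ 130.7    0.3 -126. ] turn [ 0.    -0.792 -0.001] q [ 0.18  1.16  0.92  0.    2.12 -1.57] F [4.9 1.9 3.4] gap 25.4 50.0 t 16.28
```

servo_tool(
  motion=[
    [[18, 0, -10], [0, 0, 0], 1],
    [[35, 0, -22], [0, -0.1, 0], 1],
    [[55, 0, -42], [0, -0.2, 0], 1],
    [[75, 0, -64], [0, -0.3, 0], 1],
    [[95, 0, -86], [0, -0.4, 0], 1],
    [[115, 0, -108], [0, -0.5, 0], 1],
    [[131, 0, -126], [0, -0.6, 0], 1],
    [[131, 0, -126], [0, -0.7, 0], 1],
    [[131, 0, -126], [0, -0.8, 0], 1],
    [[131, 0, -126], [0, -0.9, 0], 1],
  ],
)

```text
t: 17.12
tcp_pos: [575.2, 175.9, 190.7]
tcp_rot: [0.263, -2.983, 0.019]
force: [-0.2, -0.2, -4.1]
finger_gap: 25.9
grasp_force: 50.0
```

servo_tool(
  motion=[
    [[0, 0, 0], [0, -0.1, 0], 1],
    [[0, 0, 0], [0, -0.2, 0], 1],
    [[0, 0, 0], [0, -0.3, 0], 1],
    [[0, 0, 0], [0, -0.4, 0], 1],
    [[0, 0, 0], [0, -0.5, 0], 1],
    [[0, 0, 0], [0, -0.6, 0], 1],
    [[0, 0, 0], [0, -0.67, 0], 1],
    [[0, 0, 0], [0, -0.67, 0], 1],
    [[0, 0, 0], [0, -0.67, 0], 1],
  ],
)

```text
t: 17.87
tcp_pos: [571.7, 175.3, 188.1]
tcp_rot: [-0.231, 2.624, 0.06]
force: [0.8, 0.6, -2.1]
finger_gap: 25.7
grasp_force: 50.0
```

```bash
cat > up2.py <<'E'
from h import *
p,M,s=tcp(); f=p+M@[67.9,-.1,107.2]; z=M@[-.495,0,-.869]; print("foot",f.round(1),"clock z",z.round(3))
go([575,176,140],down(100.1,-30))
E
python3 up2.py; python3 see.py pics/s4.png
```

```text
foot [564.8 173.9  61.4] clock z [0.009 0.002 1.   ]
now [571.7 175.3 188.1] yang 100.1 shift [20.5  0.2 43.6] turn [-0.    -0.015 -0.   ] q [ 0.18  0.2   1.99 -0.01  0.44 -1.55] F [ 0.8  0.6 -2.1] gap 25.7 50.0 t 17.87
now [571.7 175.3 188.1] yang 100.1 shift [-15.3  42.5  -5.1] turn [ 0.238 -0.446  0.264] q [ 0.18  0.2   1.99 -0.01  0.44 -1.55] F [ 0.8  0.6 -2.1] gap 25.7 50.0 t 17.87
```

View pics/s4.png

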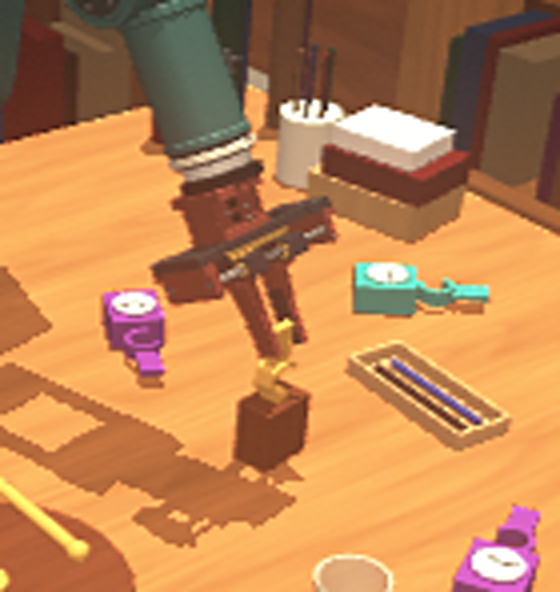

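The clock is upright in the gripper at (270,400). Lowering it onto its foot and releasing.

servo_tool(
  motion=[
    [[10, 0, 17], [0, 0, 0], 1],
    [[19, 0, 33], [0, 0, 0], 1],
    [[25, 0, 44], [0, 0, 0], 1],
    [[28, 0, 49], [0, 0, 0], 1],
    [[29.5, 0, 52], [0, 0, 0], 1],
    [[30, 0, 53], [0, 0, 0], 1],
    [[30.5, 0, 54], [0, 0, 0], 1],
    [[30.5, 0, 54], [0, 0, 0], 1],
  ],
)

```text
t: 18.58
tcp_pos: [575.3, 175.9, 128.6]
tcp_rot: [-0.23, 2.617, 0.061]
force: [-0.8, -0.4, -2.4]
finger_gap: 25.6
grasp_force: 50.0
```

```bash
python3 up2.py
```

```text
foot [569.3 174.7   1.8] clock z [0.002 0.    1.   ]
now [575.3 175.9 128.6] yang 100.1 shift [ -5.4   0.2 -10.1] turn [-0.    -0.007 -0.   ] q [ 0.18  0.31  2.06 -0.02  0.26 -1.55] F [-0.8 -0.4 -2.4] gap 25.6 50.0 t 18.58
```

servo_tool(
  motion=[
    [[0.7, 0, 1.3], [0, 0, 0], 1],
    [[1.5, 0, 2.6], [0, 0, 0], 1],
    [[1.5, 0, 2.6], [0, 0, 0], 1],
    [[1.5, 0, 2.6], [0, 0, 0], 0.4],
    [[1.5, 0, 2.6], [0, 0, 0], 0.4],
    [[1.5, 0, 2.6], [0, 0, 0], 0.4],
    [[1.5, 0, 2.6], [0, 0, 0], 0.4],
    [[1.5, 0, -20], [0, 0, 0], 0.4],
    [[1.5, 0, -50], [0, 0, 0], 0.4],
    [[1.5, 0, -90], [0, 0, 0], 0.4],
  ],
)

```text
t: 19.42
tcp_pos: [528.4, 167.4, 204.0]
tcp_rot: [-0.231, 2.622, 0.06]
force: [0.3, 0.3, 0.5]
finger_gap: 52.9
grasp_force: 0.0
```

```bash
python3 up2.py
python3 - <<'E'
from h import *
for n in("scene","top"):
    p,d,ci=grab(n); P=cloud(d,ci); h=cv2.cvtColor(p,cv2.COLOR_RGB2HSV); z=P[...,2]
    near=np.hypot(P[...,0]-569,P[...,1]-175)<70
    b=near&(h[...,0]>20)&(h[...,0]<35)&(h[...,1]>120)
    for lo,hi in((100,120),(120,140),(140,152),(152,158)):
        q=P[b&(z>lo)&(z<hi)]; 
        if len(q): print(n,lo,len(q),q.mean(0).round(1))
    q=P[near&(z>60)&(z<75)]; print("top face",len(q),q.mean(0).round(1), cv2.minAreaRect(q[:,:2].astype(np.float32)) if len(q)>4 else 0)
E
```

```text
foot [521.7 166.1  77.3] clock z [0.007 0.001 1.   ]
now [528.4 167.4 204. ] yang 100.1 shift [-10.    0.4  79. ] turn [-0.001 -0.013 -0.001] q [ 0.19  0.11  2.06 -0.01  0.46 -1.55] F [0.3 0.3 0.5] gap 52.9 0.0 t 19.42
scene 100 8 [573.2 169.1 112.9]
scene 140 1 [567.4 171.  151. ]
scene 152 8 [569.1 175.9 154.5]
top face 109 [576.6 169.3  69.2] ((572.6390991210938, 173.9296417236328), (40.85398864746094, 61.47439956665039), 3.0797924995422363)
top 100 20 [566.7 173.5 109.9]
top 140 11 [570.6 177.7 148.7]
top 152 7 [568.6 179.6 153.4]
top face 50 [571.6 182.9  69.4] ((572.533935546875, 178.72813415527344), (33.585384368896484, 58.83579635620117), 10.980138778686523)
```

The clock stands alone, with its tab top at z≈154 mm. Now I come over it top-down with the tool vertical.

```bash
python3 -c "
from h import *
go([570,175.5,215],down(100.1))"
```

```text
now [529.9 168.1 210.5] yang 100.1 shift [-37.6   0.3  16.4] turn [-0.     0.522 -0.   ] q [ 0.19  0.1   2.05 -0.01  0.46 -1.55] F [ 1.2  0.3 -0. ] gap 52.6 0.0 t 19.52
```

servo_tool(
  motion=[
    [[0, 0, -10], [0, 0.12, 0], 0.4],
    [[-5, 0, -5], [0, 0.24, 0], 0.4],
    [[-15, 0, 5], [0, 0.36, 0], 0.4],
    [[-30, 0, 12], [0, 0.45, 0], 0.4],
    [[-37.6, 0, 16], [0, 0.522, 0], 0.4],
    [[-37.6, 0, 16], [0, 0.522, 0], 0.4],
    [[-37.6, 0, 16], [0, 0.522, 0], 0.4],
    [[-37.6, 0, 16], [0, 0.522, 0], 0.4],
  ],
)

```text
t: 20.18
tcp_pos: [568.0, 174.6, 208.5]
tcp_rot: [0.275, -3.121, 0.001]
force: [-0.9, 0.1, 0.3]
finger_gap: 52.6
grasp_force: 0.0
```

Run:
```python
from h import *
p,d,ci=grab("wrist"); P=cloud(d,ci); h=cv2.cvtColor(p,cv2.COLOR_RGB2HSV); z=P[...,2]
near=np.hypot(P[...,0]-569,P[...,1]-175)<60
b=near&(h[...,0]>20)&(h[...,0]<35)&(h[...,1]>110)
for lo,hi in((105,148),(149,160)):
    q=P[b&(z>lo)&(z<hi)]
    if len(q)>4: print(lo,len(q),q.mean(0).round(1),cv2.minAreaRect(q[:,:2].astype(np.float32)))
q=P[near&(z>64)&(z<74)]; print("top face",len(q),q.mean(0).round(1), cv2.minAreaRect(q[:,:2].astype(np.float32)))
go([570,175.5,139],down(100.1))
```

```text
top face 1068 [563.7 176.2  69.6] ((570.4036254882812, 174.99794006347656), (39.133087158203125, 59.64839172363281), 10.523167610168457)
now [567.4 174.6 209. ] yang 100.1 shift [-3.3  0.5 69.9] turn [-0.    -0.009 -0.   ] q [ 0.18  0.37  1.53 -0.    1.25 -1.56] F [ 0.6 -0.5  0.8] gap 52.9 0.0 t 20.23
```

servo_tool(
  motion=[
    [[-3.5, 0, 35], [0, 0, -0.007], 0.4],
    [[-3.5, 0, 65], [0, 0, -0.007], 0.4],
    [[-3.5, 0, 83], [0, 0, -0.007], 0.4],
    [[-3.5, 0, 83], [0, 0, -0.007], 0.4],
    [[-3.5, 0, 83], [0, 0, -0.007], 1],
    [[-3.5, 0, 83], [0, 0, -0.007], 1],
    [[-3.5, 0, 83], [0, 0, -0.007], 1],
    [[-3.5, 0, 83], [0, 0, -0.007], 1],
    [[-3.5, 0, 83], [0, 0, -0.007], 1],
    [[-3.5, 0, 83], [0, 0, -0.007], 1],
  ],
  force=50,
)

```text
t: 21.07
tcp_pos: [573.3, 175.5, 128.6]
tcp_rot: [0.286, -3.124, 0.001]
force: [-1.3, -0.3, 6.7]
finger_gap: 25.6
grasp_force: 50.0
```

servo_tool(
  motion=[
    [[0, 0, -30], [0, 0, 0], 1],
    [[0, 0, -70], [0, 0, 0], 1],
    [[0, 0, -110], [0, 0, 0], 1],
    [[0, 0, -150], [0, 0, 0.1], 1],
    [[0, 0, -160], [0, 0, 0.22], 1],
    [[0, 0, -160], [0, 0, 0.34], 1],
    [[0, 0, -160], [0, 0, 0.46], 1],
    [[0, 0, -160], [0, 0, 0.58], 1],
    [[0, 0, -160], [0, 0, 0.7], 1],
    [[0, 0, -160], [0, 0, 0.82], 1],
  ],
)

```text
t: 21.9
tcp_pos: [572.8, 175.4, 286.5]
tcp_rot: [-0.991, -2.974, 0.006]
force: [0.6, 0.2, -4.5]
finger_gap: 25.4
grasp_force: 50.0
```

```bash
python3 -c "
from h import *
go([660,-60,290],down(10));from st import ang; ang()"
```

```text
now [572.8 175.4 286.5] yang 53.1 shift [-211.  -136.1   -3.8] turn [-0.008 -0.003  0.753] q [ 0.18  0.31  1.42 -0.    1.42 -0.75] F [ 0.6  0.2 -4.5] gap 25.4 50.0 t 21.9
arm ang 0.8 85
```

servo_tool(
  motion=[
    [[-30, -19, 0], [0, 0, 0.12], 1],
    [[-60, -39, 0], [0, 0, 0.24], 1],
    [[-90, -58, 0], [0, 0, 0.36], 1],
    [[-120, -78, 0], [0, 0, 0.48], 1],
    [[-150, -97, 0], [0, 0, 0.6], 1],
    [[-175, -113, 0], [0, 0, 0.72], 1],
    [[-200, -129, 0], [0, 0, 0.84], 1],
    [[-211, -136, 0], [0, 0, 0.96], 1],
    [[-211, -136, 0], [0, 0, 1.08], 1],
    [[-211, -136, 0], [0, 0, 1.2], 1],
  ],
)

```text
t: 22.78
tcp_pos: [661.9, -60.8, 285.8]
tcp_rot: [-2.498, -1.898, 0.011]
force: [-0.6, 0.3, -4.4]
finger_gap: 26.0
grasp_force: 50.0
```

servo_tool(
  motion=[
    [[0, 0, 0], [0, 0, 0.12], 1],
    [[0, 0, 0], [0, 0, 0.24], 1],
    [[0, 0, 0], [0, 0, 0.36], 1],
    [[0, 0, 0], [0, 0, 0.48], 1],
    [[0, 0, 0], [0, 0, 0.6], 1],
    [[0, 0, 0], [0, 0, 0.72], 1],
    [[0, 0, 0], [0, 0, 0.84], 1],
    [[0, 0, 0], [0, 0, 0.96], 1],
    [[0, 0, 0], [0, 0, 1.08], 1],
    [[0, 0, 0], [0, 0, 1.2], 1],
  ],
)

```text
t: 23.62
tcp_pos: [661.5, -59.2, 286.1]
tcp_rot: [3.137, 0.159, -0.013]
force: [0.2, -0.2, -4.6]
finger_gap: 25.8
grasp_force: 50.0
```

```bash
cat > rod.py <<'E'
from h import *
# clock (in hand) and rod positions
p,M,s=tcp()
for n in("top","scene"):
    im,d,ci=grab(n); P=cloud(d,ci); h=cv2.cvtColor(im,cv2.COLOR_RGB2HSV); z=P[...,2]
    rel=P-[578,-145.3,0]; y=(h[...,0]>18)&(h[...,0]<35)&(h[...,1]>110)
    m=y&(rel[...,0]>25)&(rel[...,0]<125)&(abs(rel[...,1])<20)&(z>178)&(z<205); q=P[m]
    if len(q)>8:
        l=np.polyfit(q[:,0],q[:,1],1); print(n,"rod",m.sum(),"y at 663:",np.polyval(l,663).round(1),"ang",np.degrees(np.arctan(l[0])).round(1),"z",q[:,2].mean().round(1),q[:,2].max().round(1))
        t=P[y&(rel[...,0]>100)&(rel[...,0]<165)&(abs(rel[...,1])<20)&(z>178)&(z<205)]; print("tip x",t[:,0].max().round(1))
    near=np.hypot(*(P[...,:2]-p[:2]).transpose(2,0,1))<60
    b=P[near&y&(z<p[2]+5)&(z>p[2]-90)&(P[...,1]>-118)]; print(n,"clock brass",len(b),b.mean(0).round(1) if len(b) else "", b.min(0).round(1) if len(b) else "",b.max(0).round(1) if len(b) else "")
    c=P[near&(h[...,2]<140)&(z>p[2]-135)&(z<p[2]-62)]; print(n,"case",len(c),c.min(0).round(0) if len(c) else "",c.max(0).round(0) if len(c) else "")
go([660,-80,300],down(-88.9))
E
python3 rod.py
```

```text
top rod 18 y at 663: -147.6 ang -0.1 z 194.2 199.3Traceback (most recent call last):
  File "rod.py", line 10, in <module>
    t=P[y&(rel[...,0]>100)&(rel[...,0]<165)&(abs(rel[...,1])<20)&(z>178)&(z<205)]; print("tip x",t[:,0].max().round(1))
                                                                                                 ~~~~~~~~~~^^
    return umr_maximum(a, axis, None, out, keepdims, initial, where)
ValueError: zero-size array to reduction operation maximum which has no identity
```

```bash
sed -i 's/; print("tip x",t\[:,0\].max().round(1))/; print("tip x",t[:,0].max().round(1) if len(t) else "-")/' rod.py; python3 rod.py
python3 - <<'E'
from h import *
p,_,_=grab("scene"); cv2.imwrite("pics/s5.png",cv2.resize(p[130:300,150:330,::-1],None,fx=4,fy=3.5,interpolation=cv2.INTER_CUBIC))
E
```

```text
top rod 16 y at 663: -145.7 ang 2.3 z 194.5 201.6
tip x -
top clock brass 36 [657.5 -56.  254.6] [653.  -71.2 232. ] [662.7 -39.3 277. ]
top case 84 [641. -86. 157.] [665. -27. 224.]
scene rod 15 y at 663: -153.1 ang -2.8 z 196.4 199.8
tip x 720.0
scene clock brass 0   
scene case 192 [648. -92. 160.] [689. -29. 224.]
now [661.7 -59.3 286.2] yang -83.7 shift [ -4.   20.4 -13.8] turn [0.001 0.008 0.09 ] q [-0.19  0.41  1.27 -0.    1.47  1.27] F [ 0.1 -0.4 -3.9] gap 25.9 50.0 t 23.77
```

View pics/s5.png

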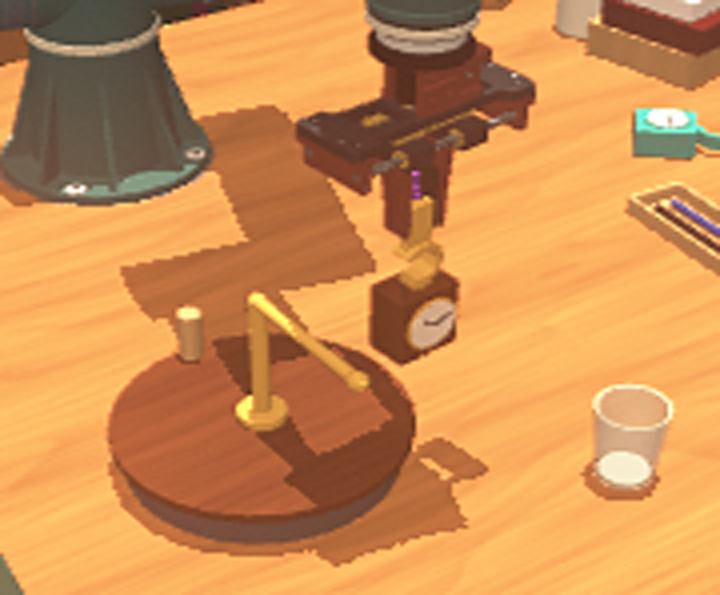

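The clock hangs upright in the gripper beside the arm at (415,315), dial outward and hook opening toward the arm. I'll align it and lower it to arm height next to the rod.

servo_tool(
  motion=[
    [[-2, 12, 10], [0, 0, 0.09], 1],
    [[-4.5, 25, 30], [0, 0, 0.09], 1],
    [[-4.5, 25, 50], [0, 0, 0.09], 1],
    [[-4.5, 25, 61], [0, 0, 0.09], 1],
    [[-4.5, 25, 61], [0, 0, 0.09], 1],
    [[-4.5, 25, 61], [0, 0, 0.09], 1],
    [[-4.5, 25, 61], [0, 0, 0.09], 1],
  ],
)

```text
t: 24.4
tcp_pos: [660.6, -84.5, 226.8]
tcp_rot: [3.14, 0.025, -0.008]
force: [0.6, 0.5, -2.9]
finger_gap: 25.3
grasp_force: 50.0
```

```bash
sed -i 's/go(\[660,-80,300\].*/go([660,-144,224.6],down(-88.9))/' rod.py; python3 rod.py
python3 - <<'E'
from h import *
p,M,s=tcp(); im,d,ci=grab("wrist"); P=cloud(d,ci); h=cv2.cvtColor(im,cv2.COLOR_RGB2HSV); z=P[...,2]; y=(h[...,0]>18)&(h[...,0]<35)&(h[...,1]>110)
m=y&(P[...,0]>600)&(P[...,0]<740)&(abs(P[...,1]+145)<25)&(z>170)&(z<210); q=P[m]; print("wrist rod",len(q)); 
if len(q)>10: print(q.mean(0).round(1),q.max(0).round(1))
E
```

```text
top rod 11 y at 663: -142.1 ang -1.8 z 195.0 200.0
tip x 718.2
top clock brass 28 [657.1 -81.9 196.1] [653.5 -97.6 173.2] [661.3 -65.2 220.8]
top case 72 [ 642. -110.   97.] [668. -52. 164.]
scene clock brass 0   
scene case 145 [ 643. -117.  100.] [688. -56. 165.]
now [660.8 -84.6 227.3] yang -89.1 shift [-1.7 59.4  2.8] turn [ 0.002  0.004 -0.004] q [-0.23  0.45  1.35 -0.    1.35  1.33] F [-0.1 -0.5 -3.5] gap 25.6 50.0 t 24.5
wrist rod 191
[ 664.7 -146.   195.4] [ 723.1 -142.8  199.9]
```

servo_tool(
  motion=[
    [[-1, 0, 2.5], [0, 0, 0], 1],
    [[-1, 7, 2.5], [0, 0, 0], 1],
    [[-1, 14, 2.5], [0, 0, 0], 1],
    [[-1, 21, 2.5], [0, 0, 0], 1],
    [[-1, 28, 2.5], [0, 0, 0], 1],
    [[-1, 34, 2.5], [0, 0, 0], 1],
    [[-1, 39, 2.5], [0, 0, 0], 1],
    [[-1, 44, 2.5], [0, 0, 0], 1],
    [[-1, 44, 2.5], [0, 0, 0], 1],
  ],
)

```text
t: 25.3
tcp_pos: [659.4, -130.1, 223.3]
tcp_rot: [3.14, 0.021, -0.011]
force: [-0.2, -0.3, -3.8]
finger_gap: 25.8
grasp_force: 50.0
```

```bash
python3 rod.py
```

```text
top rod 24 y at 663: -143.3 ang 4.0 z 195.1 203.3
tip x -
top clock brass 3 [ 653.2 -112.6  187.3] [ 652.6 -114.9  177. ] [ 653.6 -109.5  193.9]
top case 42 [ 641. -144.  113.] [678. -97. 161.]
scene rod 18 y at 663: -147.4 ang 2.6 z 196.5 198.9
tip x -
scene clock brass 0   
scene case 183 [ 642. -161.   96.] [687. -99. 161.]
now [ 659.3 -128.9  223.2] yang -89.2 shift [ 0.5 15.1 -1.4] turn [ 0.001  0.007 -0.005] q [-0.29  0.47  1.34 -0.    1.35  1.26] F [ 0.7  0.2 -3.5] gap 25.7 50.0 t 25.4
```

No contact so far. Finish the slide, then lower so the hook rests on the arm.

servo_tool(
  motion=[
    [[0.5, 5, -0.5], [0, 0, 0], 1],
    [[0.5, 10, -0.5], [0, 0, 0], 1],
    [[0.5, 15.5, -0.5], [0, 0, 0], 1],
    [[0.5, 15.5, -0.5], [0, 0, 0], 1],
    [[0.5, 15.5, 2], [0, 0, 0], 1],
    [[0.5, 15.5, 4], [0, 0, 0], 1],
    [[0.5, 15.5, 6], [0, 0, 0], 1],
    [[0.5, 15.5, 7.5], [0, 0, 0], 1],
    [[0.5, 15.5, 7.5], [0, 0, 0], 1],
  ],
)

```text
t: 26.15
tcp_pos: [660.3, -144.6, 216.7]
tcp_rot: [3.139, 0.023, -0.009]
force: [-1.2, -1.1, 2.7]
finger_gap: 26.0
grasp_force: 50.0
```

```bash
sed -i 's/224.6/216.6/' rod.py; python3 rod.py
```

```text
top rod 30 y at 663: -141.5 ang 6.3 z 195.6 203.9
tip x -
top clock brass 0   
top case 28 [ 644. -170.  115.] [ 678. -111.  155.]
scene rod 16 y at 663: -155.4 ang -6.2 z 196.6 199.4
tip x -
scene clock brass 0   
scene case 176 [ 642. -176.   90.] [ 687. -113.  154.]
now [ 660.3 -144.6  216.7] yang -89.2 shift [-0.3 -0.6  0.1] turn [ 0.002  0.006 -0.005] q [-0.32  0.48  1.33 -0.    1.34  1.24] F [-1.3 -0.7  3.8] gap 25.7 50.0 t 26.25
```

The force changed from -3.5 to +3.8 N, so the hook is resting on the arm. Release and rise.

servo_tool(
  motion=[
    [[0, 0, -0.5], [0, 0, 0], 0.65],
    [[0, 0, -0.5], [0, 0, 0], 0.6],
    [[0, 0, -0.5], [0, 0, 0], 0.55],
    [[0, 0, -0.5], [0, 0, 0], 0.5],
    [[0, 0, -0.5], [0, 0, 0], 0.4],
    [[0, 0, -10], [0, 0, 0], 0.4],
    [[0, 0, -30], [0, 0, 0], 0.4],
    [[0, 0, -60], [0, 0, 0], 0.4],
    [[0, 0, -95], [0, 0, 0], 0.4],
    [[0, 0, -120], [0, 0, 0], 0.4],
  ],
)

```text
t: 27.08
tcp_pos: [661.4, -144.2, 339.4]
tcp_rot: [3.139, 0.022, -0.007]
force: [1.0, -0.7, 0.4]
finger_gap: 52.6
grasp_force: 0.0
```

Run:
```python
from h import *
go([0,0,0])
for n in("wrist","scene"):
    im,d,ci=grab(n); P=cloud(d,ci); h=cv2.cvtColor(im,cv2.COLOR_RGB2HSV); z=P[...,2]; y=(h[...,0]>18)&(h[...,0]<35)&(h[...,1]>110)
    q=P[y&(abs(P[...,0]-663)<20)&(abs(P[...,1]+144)<30)&(z>205)&(z<260)]; print(n,"tab",len(q),q.mean(0).round(1) if len(q) else "",q.max(0).round(1) if len(q) else "",q.min(0).round(1) if len(q) else "")
    r=P[y&(P[...,0]>690)&(P[...,0]<722)&(abs(P[...,1]+144)<20)&(z>180)&(z<203)]; print("rod",len(r),r.mean(0).round(1) if len(r) else "")
    if n=="scene": cv2.imwrite("pics/s6.png",cv2.resize(im[150:300,150:330,::-1],None,fx=4,fy=3.8,interpolation=cv2.INTER_CUBIC))
```

```text
now [ 661.4 -144.2  339.4] yang -89.2 shift [-657.8 -154.3  341.9] turn [0. 0. 0.] q [-0.31  0.4   1.16 -0.    1.58  1.24] F [ 1.  -0.7  0.4] gap 52.6 0.0 t 27.08
wrist tab 20 [ 664.9 -145.9  241.6] [ 667.3 -134.5  243.1] [ 660.5 -153.6  240.6]
rod 4 [ 706.7 -147.   196.9]
scene tab 0   
rod 0
```

View pics/s6.png

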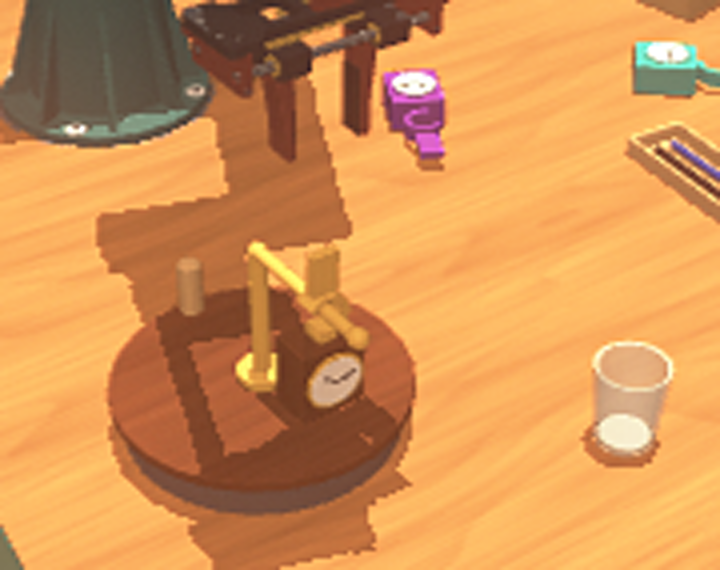

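The clock hangs on the arm at (335,350), dial outward, with its tab top at z=242 as expected. I'll let it settle, then hand in.

servo_tool(
  motion=[
    [[0, 0, -20], [0, 0, 0], 0.4],
    [[0, 0, -20], [0, 0, 0], 0.4],
    [[0, 0, -20], [0, 0, 0], 0.4],
    [[0, 0, -20], [0, 0, 0], 0.4],
    [[0, 0, -20], [0, 0, 0], 0.4],
    [[0, 0, -20], [0, 0, 0], 0.4],
    [[0, 0, -20], [0, 0, 0], 0.4],
    [[0, 0, -20], [0, 0, 0], 0.4],
    [[0, 0, -20], [0, 0, 0], 0.4],
    [[0, 0, -20], [0, 0, 0], 0.4],
  ],
)

```text
t: 28.02
tcp_pos: [661.0, -144.1, 355.6]
tcp_rot: [3.14, 0.022, -0.011]
force: [0.1, 0.7, 0.1]
finger_gap: 53.0
grasp_force: 0.0
```

servo_tool(
  motion=[
    [[0, 0, 0], [0, 0, 0], 0.4],
    [[0, 0, 0], [0, 0, 0], 0.4],
    [[0, 0, 0], [0, 0, 0], 0.4],
    [[0, 0, 0], [0, 0, 0], 0.4],
    [[0, 0, 0], [0, 0, 0], 0.4],
    [[0, 0, 0], [0, 0, 0], 0.4],
    [[0, 0, 0], [0, 0, 0], 0.4],
    [[0, 0, 0], [0, 0, 0], 0.4],
    [[0, 0, 0], [0, 0, 0], 0.4],
    [[0, 0, 0], [0, 0, 0], 0.4],
  ],
)

```text
t: 28.85
tcp_pos: [661.0, -144.0, 355.8]
tcp_rot: [3.14, 0.023, -0.011]
force: [0.5, 0.4, 0.0]
finger_gap: 52.9
grasp_force: 0.0
```

servo_tool(
  motion=[
    [[0, 0, 0], [0, 0, 0], 0.4],
    [[0, 0, 0], [0, 0, 0], 0.4],
    [[0, 0, 0], [0, 0, 0], 0.4],
    [[0, 0, 0], [0, 0, 0], 0.4],
    [[0, 0, 0], [0, 0, 0], 0.4],
    [[0, 0, 0], [0, 0, 0], 0.4],
    [[0, 0, 0], [0, 0, 0], 0.4],
    [[0, 0, 0], [0, 0, 0], 0.4],
    [[0, 0, 0], [0, 0, 0], 0.4],
    [[0, 0, 0], [0, 0, 0], 0.4],
  ],
)

```text
t: 29.68
tcp_pos: [661.0, -144.1, 355.8]
tcp_rot: [3.14, 0.022, -0.011]
force: [-0.7, 0.4, 0.7]
finger_gap: 52.7
grasp_force: 0.0
```

Run:
```python
from h import *
fr=[]
for i in range(4):
    im,d,ci=grab("scene"); fr.append(im[170:275,195:260].astype(int))
print([np.abs(a-fr[0]).mean().round(2) for a in fr])
im,d,ci=grab("wrist"); P=cloud(d,ci); h=cv2.cvtColor(im,cv2.COLOR_RGB2HSV); y=(h[...,0]>18)&(h[...,0]<35)&(h[...,1]>110); z=P[...,2]
q=P[y&(abs(P[...,0]-663)<20)&(abs(P[...,1]+144)<30)&(z>230)&(z<250)]; print(len(q),q.mean(0) if len(q) else "")
print(arm.job_done())
```

```text
[np.float64(0.0), np.float64(0.7), np.float64(0.7), np.float64(0.71)]
12 [ 663.79921619 -145.30568895  241.38049402]
the job is handed in; nothing more can be done
None
```

I handed the job in at about 30 s, and no verdict was returned: the stand was set to click four (arm last measured at 0.8° before hanging), the clock had stood free on its foot, and it now hangs still at the middle of the arm with its dial outward.

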